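Turn the gear-case cover over on the sloping rest and run its shaft up to the stop

ROBOT

A 6-joint arm with a two-finger parallel gripper is mounted at the origin on the work surface. World frame = base frame: x ahead of the robot, y to its left, z up, the work surface at z = 0. Lengths are in mm, angles in rad, forces in N, time in s.
With the tool pointing down it reaches from about 425 to 1125 mm from the base axis. Payload 14.9 kg.
Tool frame: the origin (TCP) lies at the very end of the fingers, on their centre line; the grasp point (between the pads) lies 19 mm behind it (ctrl.grip_point_offset is the distance from the TCP to the grasp point, in mm); z points along the fingers, y is the line along which they close (so a half turn about z gives the same grasp; the last joint's range is limited). The gripper opens to 91 mm and grips with 3 to 60 N. Pads are 32 mm wide; open, the fingers measure 118 mm over their backs; the gripper's body (76 mm by 178 mm) begins 60 mm behind the grasp point.
Start: joints at [-1.141, 0.379, 1.734, -0, 1.028, -0.033], TCP at [312.517, -626.379, 213.932] pointing down, gripper open.
Joint ranges: [-2.77, 2.77], [-0.74, 2.19], [0, 2.66], [-1.06, 4.2], [0.31, 2.87], [-3.08, 3.08]. Speed limits (rad/s): [1.89, 1.89, 2.39, 3.14, 3.14, 3.14].

INTERFACE

Orientations are given as a rotation vector (axis times angle).
In Python, from cell import ctrl gives the robot as it stands.
- The arm moves only by the tool arm_command, never from a script. Its argument "plan" is a list of rows, each an object with "gripper": the finger opening in m, from 0 to 0.0912; "offset": the shift along the tool's x, y, z in m, a list of three; "dr": the turn, a rotation vector about the tool's x, y, z in rad, a list of three. In form: [{"gripper": gripper, "offset": [tx, ty, tz], "dr": [ax, ay, az]}, ...]. A call has 1 to 10 rows; each row is the pose to reach, as a shift and turn from the pose commanded when the call began, along the tool's axes at that moment; what a row does not reach only later rows make up. A row lasts 1/10 s, in which the tool goes at most 50 mm and 8.59 degrees, less where a joint would pass 70% of its speed; a pose out of reach is approached as far as the arm can. A call with a gripper value outside its range is refused whole. The fingers move at their own pace and stop on an object; "grip_force" is the grip in N (left out, the last holds). Time passes only in rows, so rows that repeat a pose let the fingers close. It gives the time, the measured TCP pose, the force, the opening and the grip force at its end, in the units of the state.
- ctrl.sense(): the state, without advancing time (a new reading comes with each control period).
- ctrl.snapshot(name): name is "side" or "top" or "wrist"; returns (picture, depth): 384x512x3 uint8, red, green, blue; 384x512 float32, mm along the optical axis (not along the pixel's ray), 0 where there is no reading.
- ctrl.camera_params(name): a dict with "camera_matrix" (3x3 intrinsics, pixels), "k1" (the pictures are not rectified: a ray, as slopes to the right and down, at radius r is drawn at 1 + k1 r^2 times it, then the intrinsics apply), "cam_to_world" (4x4, takes a point from camera to world coordinates). Camera axes: x right, y down, z forward; pixel columns grow to the right and rows downward; lengths in mm; the calibration is good to about 2 mm. A picture is of the moment at which its call begins: read the wrist's pose just before it. camera_params takes no time and is no camera call; for the wrist camera it gives the pose at the moment of the call.
- ctrl.hand_in(): hands the job in; it is judged then, once.
The state is a dict: "time": time; "joint_pos": joint angles; "dq": joint speeds; "tau": joint torques, N m; "eef_pos": TCP position; "tcp_rot": TCP orientation; "wrist_force": force on the tool from outside, world axes, zero at the start; "torque": the same for the moment, N m; "gripper_width": opening from 0.0 (shut) to 1.0 (fully open); "grip_force": force on a finger pad.
Only numpy, scipy, OpenCV 4.12 (cv2) and the standard library are available. Lean on these libraries where they do the work, as an engineer would, in place of code of your own. Each camera call takes 0.05 s, during which the arm holds its last target. There are 200 camera calls.

TASK

Lay out this gear unit for inspection. Turn the black cover over: push it across the bench and up the sloping rest until it leans there, then tip it back towards the robot and lay it down, under control without letting it slap, so that it lies inside up on the bench square to the foot of the rest and close to it. Also slide the steel shaft along its V-groove until its end touches the end stop, and leave the other things on the bench where they are.

Things in the scene. Friction and masses are not known exactly. Their poses are not given: they have to be found in the camera images.
- cover: Black plastic gear-case cover, a shallow tray 120 (its x) x 150 (its y) x 12 mm, about 0.22 kg: 3.5 mm flat outer skin, 3 mm rim round the inside. Origin at its middle, half-way up; z points out of the flat outside. It starts inside down (z up) before the rest, +x towards the rest give or take 0.4 rad. Turned over, its z points down. Friction on the bench about 0.6.
- rest: Fixed sloping rest: flat slippery white plastic face (friction about 0.15), 170 mm wide, rising from the bench at 55 degrees from level and leaning away from the cover, 106 mm up the slope (top edge 87 mm high). Origin on the bench at the middle of the face's foot line; x level, away from the cover; y along the foot line; z up. Aluminium foot plate and struts behind, to 105 mm past the foot.
- rest_notch (a point): Middle of the bottom of the notch in the rest's top edge, 56 mm high, 39 mm past the foot line: 60 mm wide, 38 mm deep up the slope, open behind. A cover leaning flat on the rest, its lower edge at the foot, stays there by itself; its upper edge is then 98 to 105 mm high and 59 to 69 mm past the foot line, 14 mm up the slope beyond the rest. Axes as the rest's.
- shaft: Loose steel output shaft lying in the V-groove: 130 mm long, 16 mm thick for 108 mm, then a 10 mm thick journal 22 mm long at its +x end, which faces the stop. Origin at its middle, on its axis; x along the shaft. About 0.18 kg.
- shaft_tail (a point): Centre of the shaft's flat end away from the stop (16 mm across), on its axis, 33 mm over the bench and 3 mm over the top of the V-rail.
- shaft_tip (a point): Centre of the journal's end face, which must touch the stop.
- rail_stop (a point): Point of the end stop's flat face where the shaft's axis meets it, 33 mm over the bench; x points along the groove, into the stop. The stop is 44 mm wide, 25 mm long, 56 mm high. The fixed steel V-rail runs 225 mm from it to -x: 44 mm wide (68 mm over low flanges), top 30 mm high, 90 degree groove 16 mm wide, 8 mm deep. It stands left or right; a fixed grey tray, 28 mm high, opposite.
- motor_a: Bystander: gearmotor, black box with a silver motor can, 90 x 46 x 38 mm, origin under its middle, long along its x.
- motor_b: Bystander: a second such gearmotor.
- gear: Bystander: white plastic spur gear lying flat, 60 mm across, 18 mm high, origin under its middle.
- reel: Bystander: grey solder reel standing on end, 58 mm across, 46 mm high, origin under its middle.
- flask: Bystander: amber bottle, 42 mm across, 105 mm high, upright, origin under its middle.
- driver: Bystander: screwdriver lying behind the rest, 180 mm long, origin under its middle.
Not all that is in view belongs to the job. What is meant by the shaft is not yellow, and is the larger of those in its own colour.

How it is judged:
By the outcome, as a careful person would: the job done as asked, in the order asked, and still so for the second after the job is handed in, with the robot touching nothing.
It also fails if it takes over 62 s, if anything falls off the work surface, if the arm or the gripper's body presses on something with over 40 N, if the wrist force passes 120 N, or if a joint passes its speed limit or range.

## Working session

There is one attempt and no reset: what is moved stays moved. The work goes in short steps, Python scripts to look and compute and a tool call to move; the robot and the scene stay as the last step left them, time stands still between calls to the robot, and variables do not carry over. Pictures are saved under pics/ and viewed, at most 13 in all, crops included, and the job is handed in when it is done.

Besides the shell and the picture viewer there is one more tool, called after "Call:" by a JSON object that holds its "op" and its "data", one argument or row to a line. arm_command: Moves the arm, as the interface text tells. Its arguments: {"type":"object","properties":{"plan":{"type":"array","items":{"type":"object","properties":{"gripper":{"type":"number"},"offset":{"type":"array","items":{"type":"number"}},"dr":{"type":"array","items":{"type":"number"}}}}},"grip_force":{"type":"number"}},"required":["plan"]}

```bash
ls; mkdir -p pics
python3 - <<'E'
from cell import ctrl
import cv2,numpy as np
s=ctrl.sense();print(s)
for n in("top","side"):
    p,d=ctrl.snapshot(n);c=ctrl.camera_params(n)
    np.savez(f"pics/{n}0.npz",p=p,d=d,**{k:np.array(v) for k,v in c.items()})
    cv2.imwrite(f"pics/{n}0.png",p[:,:,::-1]);print(n,c)
E
```

```text
pics
{'time': 0.0, 'joint_pos': array([-1.14132851e+00,  3.79427391e-01,  1.73480333e+00,  3.01322046e-06,
        1.02848421e+00, -3.33018007e-02]), 'dq': array([ 0.00033488, -0.00123165,  0.00132998, -0.00038076,  0.00071756,
        0.00049486]), 'tau': array([-1.42745448e-03, -7.63724899e+01, -4.34374344e+01,  6.49707159e-02,
        4.24367585e-02, -1.82963703e-05]), 'eef_pos': array([ 312.32343765, -626.00384246,  213.26392067]), 'tcp_rot': array([-3.05679749e+00, -7.20192925e-01,  3.42820617e-04]), 'wrist_force': array([-0.32954974, -0.52411543, -0.09366425]), 'torque': array([-0.00890417,  0.04524397, -0.07413008]), 'grip_force': 0.0, 'gripper_width': 0.9982193564760637}
top {'camera_matrix': array([[439.10393228,   0.        , 253.89104991],
       [  0.        , 439.10393228, 196.27448045],
       [  0.        ,   0.        ,   1.        ]]), 'k1': -0.12729803349867758, 'cam_to_world': array([[-4.85888131e-03, -9.83528928e-01,  1.80685470e-01,
         3.13717069e+02],
       [-9.99908392e-01,  2.49582331e-03, -1.33033485e-02,
         2.28626730e+01],
       [ 1.26332691e-02, -1.80733557e-01, -9.83450955e-01,
         1.30523795e+03],
       [ 0.00000000e+00,  0.00000000e+00,  0.00000000e+00,
         1.00000000e+00]])}
side {'camera_matrix': array([[494.06307763,   0.        , 256.16458206],
       [  0.        , 494.06307763, 196.38389408],
       [  0.        ,   0.        ,   1.        ]]), 'k1': -0.1688702012132583, 'cam_to_world': array([[-9.22927567e-01, -2.90435497e-01,  2.52689390e-01,
         2.29976459e+02],
       [-3.84708845e-01,  6.71463927e-01, -6.33352429e-01,
         7.40719620e+02],
       [ 1.42762173e-02, -6.81750260e-01, -7.31445673e-01,
         9.27513146e+02],
       [ 0.00000000e+00,  0.00000000e+00,  0.00000000e+00,
         1.00000000e+00]])}
```

View pics/top0.png

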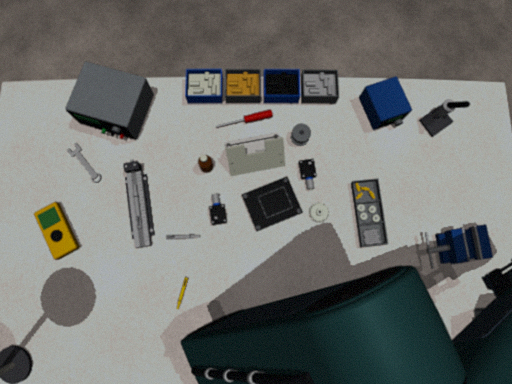

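View pics/side0.png

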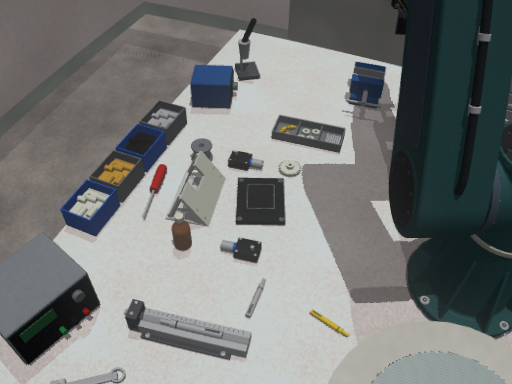

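The top view shows the cover at about (271,204), the rest at (255,155) and the V-rail at (138,205) with its stop at the far end, about (131,165). Three things could be taken for the shaft:
- The steel shaft in the groove, about (138,205).
- A small silver one on the bench, (183,237).
- A yellow one, (182,291).

The one in the groove fits the description, and I'll check it in a close crop.

```bash
cat > h.py <<'E'
import numpy as np,cv2
from scipy.spatial.transform import Rotation as R
def load(f):
    z=np.load(f);return {k:z[k] for k in z.files}
def rays(C,uv):
    K=C['camera_matrix'];uv=np.asarray(uv,float).reshape(-1,1,2)
    x=cv2.undistortPoints(uv,K,np.array([float(C['k1']),0,0,0]))[:,0]
    return np.c_[x,np.ones(len(x))]
def plane(C,uv,z):
    T=C['cam_to_world'];d=rays(C,uv)@T[:3,:3].T
    return T[:3,3]+d*((z-T[2,3])/d[:,2])[:,None]
def cloud(C):
    h,w=C['d'].shape;u,v=np.meshgrid(np.arange(w),np.arange(h))
    r=rays(C,np.c_[u.ravel(),v.ravel()])*C['d'].reshape(-1,1);T=C['cam_to_world']
    return (r@T[:3,:3].T+T[:3,3]).reshape(h,w,3)
def proj(C,P):
    T=np.linalg.inv(C['cam_to_world']);P=np.atleast_2d(P)@T[:3,:3].T+T[:3,3]
    return cv2.projectPoints(P.reshape(-1,1,3),np.zeros(3),np.zeros(3),C['camera_matrix'],np.array([float(C['k1']),0,0,0]))[0][:,0]
E
python3 - <<'E'
from h import *
for n in("top","side"):
    C=load(f"pics/{n}0.npz");W=cloud(C);p=C['p']
    # cover: dark pixels in region
    dark=(p.max(2)<75).astype(np.uint8)
    reg=np.zeros_like(dark)
    if n=="top": reg[170:236,238:306]=1
    else: reg[172:230,232:290]=1
    m=cv2.morphologyEx(dark*reg,cv2.MORPH_CLOSE,np.ones((5,5)))
    cs=max(cv2.findContours(m,0,1)[0],key=cv2.contourArea)[:,0]
    P=plane(C,cs,12);r=cv2.minAreaRect(P[:,:2].astype(np.float32));print(n,"cover",r, cv2.boundingRect(cs), np.median(W[m>0],0))
    # rest face : fit plane on cloud in world box
    b=(W[...,0]>700)&(W[...,0]<900)&(W[...,1]>-120)&(W[...,1]<150)&(W[...,2]>12)&(W[...,2]<95)
    print("restbox", [np.percentile(W[b][:,i],[1,50,99]).round() for i in range(3)])
    b=(W[...,1]>200)&(W[...,1]<430)&(W[...,0]>480)&(W[...,0]<850)&(W[...,2]>22)&(W[...,2]<80)
    q=W[b]; print("rail",len(q),cv2.minAreaRect(q[:,:2].astype(np.float32)),np.percentile(q[:,2],[5,50,95,99]))
    b&=W[...,2]>44; q=W[b]; print("stop",len(q),q.mean(0) if len(q) else 0,np.median(q[:,2]) if len(q) else 0)
C=load("pics/top0.npz");S=load("pics/side0.npz")
a=cv2.resize(C['p'][150:255,100:310],None,fx=3.8,fy=3.8,interpolation=2)
b=cv2.resize(S['p'][290:365,115:260],None,fx=2.6,fy=2.6,interpolation=2)
o=np.zeros((600,800,3),np.uint8);o[:a.shape[0],:a.shape[1]]=a[:,:800];o[400:400+b.shape[0],:b.shape[1]]=b[:200]
b=cv2.resize(S['p'][145:235,160:290],None,fx=2.2,fy=2.2,interpolation=2);o[400:400+b.shape[0],400:400+b.shape[1]]=b[:200]
cv2.imwrite("pics/crop1.png",o[:,:,::-1])
E
```

```text
top cover ((530.094970703125, -47.17401123046875), (117.3807373046875, 148.47702026367188), 22.039817810058594) (242, 177, 60, 54) [530.58200047 -48.51836479  12.9872248 ]
restbox [array([703., 855., 899.]), array([-118.,    4.,  147.]), array([13., 36., 86.])]
rail 1246 ((664.1157836914062, 377.3106994628906), (369.22735595703125, 102.19083404541016), 0.9648464918136597) [26.15696872 34.9853407  69.57525193 77.61739349]
stop 378 [715.57725976 361.87318191  59.05478951] 57.400463944314765
side cover ((532.7744750976562, -44.75213623046875), (117.36255645751953, 157.7078094482422), 22.152088165283203) (236, 178, 49, 47) [531.32436979 -39.02055809  12.90148744]
restbox [array([702., 856., 899.]), array([-117.,   13.,  147.]), array([13., 39., 86.])]
rail 2385 ((618.9408569335938, 368.36669921875), (288.2079162597656, 58.664817810058594), 13.250667572021484) [25.51006857 33.29056759 62.70853861 75.64892895]
stop 581 [685.13314032 384.83386695  57.51981511] 56.34515366032008
```

View pics/crop1.png

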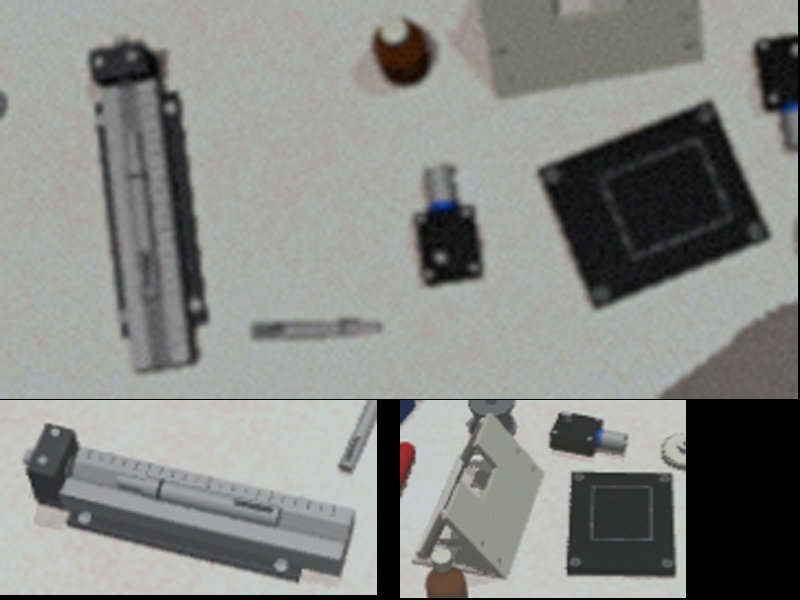

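The crop confirms the choice: the stepped steel shaft lies in the groove, tail at side pixel about (222,335) and journal end at about (161,321). The loose silver pen and the yellow one are decoys. The cover is dark with its near-left corner at top pixel about (257,231), and the rest's foot line runs from (233,175) to (285,166). Next I'll measure the rest, rail and shaft.

Run:
```python
from h import *
C=load("pics/top0.npz");S=load("pics/side0.npz")
f=plane(C,[[232.9,175.5],[285,166.3]],0);print("foot top",f.round(1),np.linalg.norm(f[0]-f[1]))
fs=plane(S,[[160+108/2.2,145+177/2.2],[160+143/2.2,145+70/2.2]],0);print("foot? side",fs.round(1))
W=cloud(C);Ws=cloud(S)
for c,w in((C,W),(S,Ws)):
    mid=f.mean(0);d=f[1]-f[0];d/=np.linalg.norm(d);n=np.array([-d[1],d[0],0]);n=n if n[0]>0 else -n
    q=w.reshape(-1,3);a=(q-mid)@n;b=(q-mid)@d
    k=(a>2)&(a<60)&(abs(b)<80)&(q[:,2]>8)&(q[:,2]<85)&(abs(q[:,2]-a*np.tan(np.radians(55)))<15)
    q=q[k];A=np.c_[q[:,:2],np.ones(len(q))]
    for _ in range(5):
        x=np.linalg.lstsq(A,q[:,2],rcond=None)[0];e=q[:,2]-A@x;g=abs(e)<5;q=q[g];A=A[g]
    sl=np.hypot(x[0],x[1]);print("plane",len(q),"slope",np.degrees(np.arctan(sl)),"yaw",np.degrees(np.arctan2(x[1],x[0])),"foot offset along n at mid",-(x@[*mid[:2],1])/sl)
# cover corners
for c,n,reg in((C,"top",(170,236,238,306)),(S,"side",(172,230,232,290))):
    m=(c['p'].max(2)<75).astype(np.uint8);r=np.zeros_like(m);r[reg[0]:reg[1],reg[2]:reg[3]]=1
    m=cv2.morphologyEx(m*r,cv2.MORPH_CLOSE,np.ones((5,5)));cs=max(cv2.findContours(m,0,1)[0],key=cv2.contourArea)[:,0]
    print(n,cv2.boxPoints(cv2.minAreaRect(plane(c,cs,12)[:,:2].astype(np.float32))).round(1).tolist())
# rail: crop pixel coords
t=lambda x,y:[100+x/3.8,150+y/3.8]
s=lambda x,y:[115+x/2.6,290+(y-400)/2.6]
print("rail near end corners top z30",plane(C,[t(137,370),t(192,362)],30).round(1))
print("stop face corners top z30",plane(C,[t(107,86),t(157,80)],30).round(1))
print("tail/step/tip top z41,z33",plane(C,[t(150,295),t(137,178),t(133,120)],37).round(1))
print("tail/step/tip side",plane(S,[s(278,515),s(160,490),s(118,480)],36).round(1))
print("rail near end side z30",plane(S,[s(353,512),s(342,546)],30).round(1))
print("stop side top z56",plane(S,[s(45,425),s(77,432),s(28,462),s(62,472)],56).round(1))
print("bys: motorA can tip,body; motorB; gear; flask",plane(C,[t(440,165),t(415,280),[301,160],[316,190],[319.5,212],t(405,85)],20).round(0))
```

```text
foot top [[618.1  68.9   0. ]
 [646.8 -90.7   0. ]] 162.14073266479758
foot? side [[618.4  72.4  -0. ]
 [654.  -95.2   0. ]]
plane 957 slope 54.075067394326275 yaw 10.873240105277803 foot offset along n at mid -0.7013770185328084
plane 1180 slope 54.693176754144396 yaw 10.84410592513225 foot offset along n at mid 1.9387182298066976
top [[447.79998779296875, -0.4000000059604645], [503.6000061035156, -138.0], [612.4000244140625, -94.0], [556.5999755859375, 43.70000076293945]]
side [[448.70001220703125, 6.199999809265137], [508.20001220703125, -139.89999389648438], [616.9000244140625, -95.69999694824219], [557.4000244140625, 50.400001525878906]]
rail near end corners top z30 [[397.5 349.7  30. ]
 [403.8 307.1  30. ]]
stop face corners top z30 [[621.2 383.1  30. ]
 [625.8 343.2  30. ]]
tail/step/tip top z41,z33 [[454.6 339.9  37. ]
 [545.9 353.8  37. ]
 [592.1 359.   37. ]]
tail/step/tip side [[456.7 339.7  36. ]
 [549.3 357.1  36. ]
 [583.4 362.8  36. ]]
rail near end side z30 [[406.5 312.   30. ]
 [402.9 341.5  30. ]]
stop side top z56 [[652.4 352.5  56. ]
 [625.9 347.5  56. ]
 [647.  386.5  56. ]
 [618.3 383.   56. ]]
bys: motorA can tip,body; motorB; gear; flask [[ 559.  119.   20.]
 [ 468.  137.   20.]
 [ 661. -138.   20.]
 [ 568. -181.   20.]
 [ 502. -189.   20.]
 [ 623.  147.   20.]]
```

```bash
cat >> h.py <<'E'
PSI=np.radians(10.7);F=np.array([634.,-11,0]);n=np.array([np.cos(PSI),np.sin(PSI),0]);e=np.array([-n[1],n[0],0])
def toW(a,b,z): return F+a*n+b*e+np.array([0,0,z])
def toR(P): d=np.asarray(P)-F;return np.array([d@n,d@e,d[2]])
def Rpush(): return np.c_[n,-e,[0,0,-1]]          # tool x along n
def Rgrip(al): # cover angle al deg from bench seen at foot (55 lean,180 flat): tool z down the cover, tool x along e
    t=np.radians(al);z=-(np.cos(t)*n+np.sin(t)*np.array([0,0,1]));return np.c_[e,np.cross(z,e),z]
def move(s,P,Rt):
    R0=R.from_rotvec(s['tcp_rot']).as_matrix()
    off=R0.T@(P-s['eef_pos'])/1000;dr=R.from_matrix(R0.T@Rt).as_rotvec()
    print("offset",off.round(4).tolist(),"dr",dr.round(3).tolist())
def st(s):
    with open('log.txt','a') as f:f.write(repr((s['time'],list(s['joint_pos']),list(s['eef_pos']),list(s['tcp_rot'])))+"\n")
    print("t%.2f"%s['time'],"rest",toR(s['eef_pos']).round(1),"W",s['eef_pos'].round(1),"F",s['wrist_force'].round(1),"q",s['joint_pos'].round(2),"w",round(s['gripper_width']*91.2,1),"g",round(s['grip_force'],1))
E
python3 - <<'E'
from h import *;from cell import ctrl
s=ctrl.sense();st(s);move(s,toW(-206,-14,120),Rpush());print(toW(-206,-14,120))
E
```

```text
t0.10 rest [-430.2 -544.7  213.4] W [ 312.4 -626.1  213.4] F [-0.  -0.1 -0.2] q [-1.14  0.38  1.73 -0.    1.03 -0.03] w 91.2 g 0.0
offset [0.3604, -0.4493, 0.0938] dr [-0.001, 0.0, 0.276]
[434.18109653 -63.00390192 120.        ]
```

Call:
{"op": "arm_command", "data": {
  "plan": [
    {"gripper": 0.07, "offset": [0.36, -0.449, 0.093], "dr": [0, 0, 0.276]},
    {"gripper": 0.07, "offset": [0.36, -0.449, 0.093], "dr": [0, 0, 0.276]},
    {"gripper": 0.07, "offset": [0.36, -0.449, 0.093], "dr": [0, 0, 0.276]},
    {"gripper": 0.07, "offset": [0.36, -0.449, 0.093], "dr": [0, 0, 0.276]},
    {"gripper": 0.07, "offset": [0.36, -0.449, 0.093], "dr": [0, 0, 0.276]},
    {"gripper": 0.07, "offset": [0.36, -0.449, 0.093], "dr": [0, 0, 0.276]},
    {"gripper": 0.07, "offset": [0.36, -0.449, 0.093], "dr": [0, 0, 0.276]},
    {"gripper": 0.07, "offset": [0.36, -0.449, 0.093], "dr": [0, 0, 0.276]},
    {"gripper": 0.07, "offset": [0.36, -0.449, 0.093], "dr": [0, 0, 0.276]},
    {"gripper": 0.07, "offset": [0.36, -0.449, 0.093], "dr": [0, 0, 0.276]}
  ]
}}

```text
time: 1.1
eef_pos: [416.8, -142.0, 134.0]
tcp_rot: [3.128, 0.292, 0.0]
wrist_force: [1.0, -1.0, -0.4]
gripper_width: 0.77
grip_force: 0.0
```

Run:
```python
from h import *;from cell import ctrl
s=ctrl.sense();st(s);move(s,toW(-206,-14,5),Rpush())
```

```text
t1.10 rest [-237.8  -88.4  134. ] W [ 416.8 -142.   134. ] F [ 1.  -1.  -0.4] q [-0.38  0.09  2.28  0.    0.77  1.  ] w 70.2 g 0.0
offset [0.0317, -0.0745, 0.129] dr [0.0, -0.0, -0.0]
```

Call:
{"op": "arm_command", "data": {
  "plan": [
    {"gripper": 0.07, "offset": [0.031, -0.074, 0.03], "dr": [0, 0, 0]},
    {"gripper": 0.07, "offset": [0.031, -0.074, 0.03], "dr": [0, 0, 0]},
    {"gripper": 0.07, "offset": [0.031, -0.074, 0.07], "dr": [0, 0, 0]},
    {"gripper": 0.07, "offset": [0.031, -0.074, 0.11], "dr": [0, 0, 0]},
    {"gripper": 0.07, "offset": [0.031, -0.074, 0.126], "dr": [0, 0, 0]},
    {"gripper": 0.07, "offset": [0.031, -0.074, 0.126], "dr": [0, 0, 0]}
  ]
}}

```text
time: 1.7
eef_pos: [431.9, -65.0, 6.2]
tcp_rot: [-3.127, -0.293, 0.007]
wrist_force: [0.4, 0.6, -0.3]
gripper_width: 0.765
grip_force: 0.0
```

Run:
```python
from h import *;from cell import ctrl
s=ctrl.sense();st(s);move(s,toW(-206,-14,5),Rpush())
```

```text
t1.70 rest [-208.6  -15.5    6.2] W [431.9 -65.    6.2] F [ 0.4  0.6 -0.3] q [-0.2   0.37  2.3  -0.    0.48  1.18] w 69.8 g 0.0
offset [0.0027, -0.0015, 0.0012] dr [-0.002, 0.004, 0.0]
```

Call:
{"op": "arm_command", "data": {
  "plan": [
    {"gripper": 0.07, "offset": [0.008, 0, 0.001], "dr": [0, 0, 0]},
    {"gripper": 0.07, "offset": [0.013, 0, 0.002], "dr": [0, 0, 0]},
    {"gripper": 0.07, "offset": [0.018, 0, 0.002], "dr": [0, 0, 0]},
    {"gripper": 0.07, "offset": [0.023, 0, 0.002], "dr": [0, 0, 0]},
    {"gripper": 0.07, "offset": [0.028, 0, 0.002], "dr": [0, 0, 0]},
    {"gripper": 0.07, "offset": [0.033, 0, 0.002], "dr": [0, 0, 0]},
    {"gripper": 0.07, "offset": [0.038, -0.002, 0.002], "dr": [0, 0, 0]},
    {"gripper": 0.07, "offset": [0.043, -0.004, 0.002], "dr": [0, 0, 0]},
    {"gripper": 0.07, "offset": [0.048, -0.006, 0.002], "dr": [0, 0, 0]},
    {"gripper": 0.07, "offset": [0.053, -0.008, 0.002], "dr": [0, 0, 0]}
  ]
}}

```text
time: 2.7
eef_pos: [484.5, -47.5, 6.1]
tcp_rot: [-3.128, -0.293, 0.0]
wrist_force: [-0.9, -0.9, 0.5]
gripper_width: 0.764
grip_force: 0.5
```

```bash
cat > look.py <<'E'
from h import *;from cell import ctrl;import sys
s=ctrl.sense();st(s)
nm=sys.argv[1]
for c in sys.argv[2:]:
    cp=ctrl.camera_params(c);p,d=ctrl.snapshot(c)
    np.savez(f"pics/{c}{nm}.npz",p=p,d=d,**{k:np.array(v) for k,v in cp.items()})
    cv2.imwrite(f"pics/{c}{nm}.png",p[:,:,::-1])
E
cat > cov.py <<'E'
from h import *;import sys
def corners(f,z=12):
    C=load(f);W=cloud(C);r=toR(W.reshape(-1,3)[0])
    q=W.reshape(-1,3)-F;a=(q@n).reshape(W.shape[:2]);b=(q@e).reshape(W.shape[:2])
    m=((C['p'].max(2)<75)&(a>-215)&(a<75)&(abs(b)<110)&(W[...,2]<115)).astype(np.uint8)
    m=cv2.morphologyEx(m,cv2.MORPH_OPEN,np.ones((3,3)));m=cv2.morphologyEx(m,cv2.MORPH_CLOSE,np.ones((5,5)))
    return C,m,W
if __name__=="__main__":
  for f in sys.argv[1:]:
    C,m,W=corners(f);cs=max(cv2.findContours(m,0,1)[0],key=cv2.contourArea)[:,0]
    P=plane(C,cs,12);Q=np.c_[(P-F)@n,(P-F)@e].astype(np.float32)
    print(f,cv2.minAreaRect(Q),cv2.boxPoints(cv2.minAreaRect(Q)).round(1).tolist())
E
python3 look.py 1 top side; python3 cov.py pics/top1.npz pics/side1.npz
```

```text
t2.70 rest [-153.6   -8.1    6.1] W [484.5 -47.5   6.1] F [-0.9 -0.9  0.5] q [-0.15  0.42  2.21  0.    0.51  1.24] w 69.7 g 0.5
pics/top1.npz ((-57.404727935791016, -19.87500762939453), (75.52816772460938, 146.92239379882812), 0.7671620845794678) [[-96.0999984741211, 53.099998474121094], [-94.19999694824219, -93.80000305175781], [-18.700000762939453, -92.80000305175781], [-20.600000381469727, 54.099998474121094]]
pics/side1.npz ((-99.47270965576172, -17.055824279785156), (167.7815399169922, 160.50009155273438), 0.6235853433609009) [[-184.1999969482422, 62.29999923706055], [-182.5, -98.19999694824219], [-14.699999809265137, -96.4000015258789], [-16.5, 64.0999984741211]]
```

View pics/side1.png

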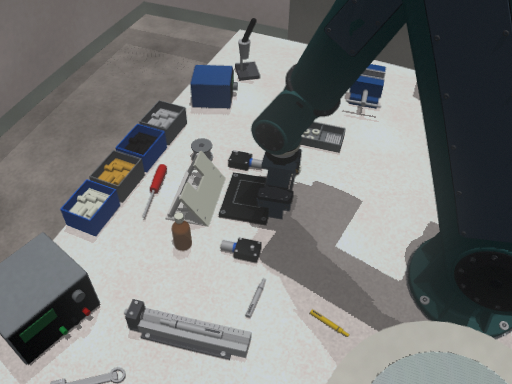

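Call:
{"op": "arm_command", "data": {
  "plan": [
    {"gripper": 0.07, "offset": [0.002, -0.001, 0], "dr": [0, 0, 0]},
    {"gripper": 0.07, "offset": [0.004, -0.0025, 0], "dr": [0, 0, 0]},
    {"gripper": 0.07, "offset": [0.006, -0.004, 0], "dr": [0, 0, 0]},
    {"gripper": 0.07, "offset": [0.008, -0.0055, 0], "dr": [0, 0, 0]},
    {"gripper": 0.07, "offset": [0.01, -0.007, 0], "dr": [0, 0, 0]},
    {"gripper": 0.07, "offset": [0.012, -0.0085, 0], "dr": [0, 0, 0]},
    {"gripper": 0.07, "offset": [0.014, -0.01, 0], "dr": [0, 0, 0]},
    {"gripper": 0.07, "offset": [0.016, -0.0115, 0], "dr": [0, 0, 0]}
  ]
}}

```text
time: 3.6
eef_pos: [497.9, -33.3, 6.1]
tcp_rot: [-3.128, -0.293, 0.0]
wrist_force: [-0.8, -1.7, 1.4]
gripper_width: 0.77
grip_force: 0.5
```

```bash
python3 look.py 2 top side; python3 cov.py pics/top2.npz pics/side2.npz
```

```text
t3.60 rest [-137.9    3.3    6.1] W [497.9 -33.3   6.1] F [-0.8 -1.7  1.4] q [-0.11  0.43  2.18  0.    0.53  1.27] w 70.2 g 0.5
pics/top2.npz ((-27.732383728027344, -10.848899841308594), (145.0996551513672, 50.86121368408203), 88.39586639404297) [[-55.20000076293945, -82.69999694824219], [-4.300000190734863, -84.0999984741211], [-0.30000001192092896, 61.0], [-51.099998474121094, 62.400001525878906]]
pics/side2.npz ((-83.41020965576172, -6.823272705078125), (159.5988311767578, 167.41201782226562), 89.21603393554688) [[-168.1999969482422, -85.5], [-0.800000011920929, -87.80000305175781], [1.399999976158142, 71.80000305175781], [-166.0, 74.0999984741211]]
```

Call:
{"op": "arm_command", "data": {
  "plan": [
    {"gripper": 0.07, "offset": [0.005, -0.002, 0.001], "dr": [0, 0, 0]},
    {"gripper": 0.07, "offset": [0.01, -0.004, 0.002], "dr": [0, 0, 0]},
    {"gripper": 0.07, "offset": [0.015, -0.006, 0.003], "dr": [0, 0, 0]},
    {"gripper": 0.07, "offset": [0.02, -0.008, 0.003], "dr": [0, 0, 0]},
    {"gripper": 0.07, "offset": [0.026, -0.008, 0.003], "dr": [0, 0, 0]},
    {"gripper": 0.07, "offset": [0.032, -0.008, 0.003], "dr": [0, 0, 0]},
    {"gripper": 0.07, "offset": [0.038, -0.008, 0.003], "dr": [0, 0, 0]},
    {"gripper": 0.07, "offset": [0.044, -0.008, 0.003], "dr": [0, 0, 0]},
    {"gripper": 0.07, "offset": [0.05, -0.008, 0.003], "dr": [0, 0, 0]},
    {"gripper": 0.07, "offset": [0.056, -0.008, 0.003], "dr": [0, 0, 0]}
  ]
}}

```text
time: 4.7
eef_pos: [551.9, -15.2, 3.2]
tcp_rot: [3.128, 0.293, 0.0]
wrist_force: [-0.9, 0.5, -0.3]
gripper_width: 0.766
grip_force: 0.6
```

```bash
python3 look.py 3 side
python3 - <<'E'
import cv2
p=cv2.imread('pics/side3.png')[100:270,130:350];cv2.imwrite('pics/s3c.png',cv2.resize(p,None,fx=3,fy=3,interpolation=2))
E
```

```text
t4.70 rest [-81.4  11.1   3.2] W [551.9 -15.2   3.2] F [-0.9  0.5 -0.3] q [-0.07  0.49  2.08  0.    0.57  1.31] w 69.8 g 0.6
```

View pics/s3c.png

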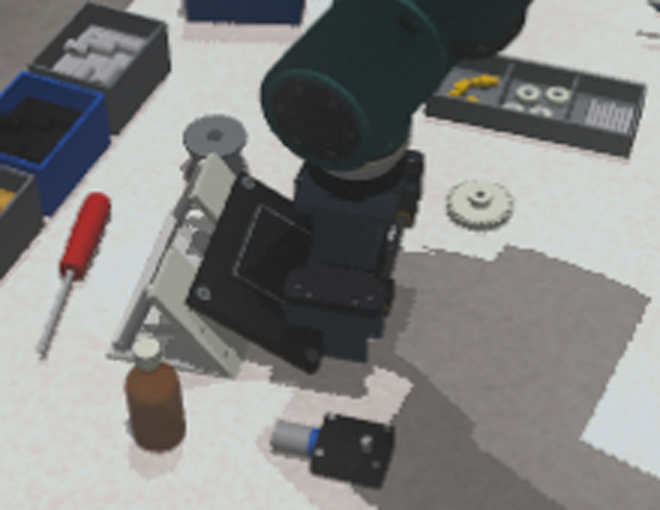

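The cover is climbing the rest squarely: its upper edge in the crop runs from (195,300) to (240,180). Pushing on.

Call:
{"op": "arm_command", "data": {
  "plan": [
    {"gripper": 0.07, "offset": [0.006, 0, 0], "dr": [0, 0, 0]},
    {"gripper": 0.07, "offset": [0.012, 0, 0], "dr": [0, 0, 0]},
    {"gripper": 0.07, "offset": [0.018, 0, 0], "dr": [0, 0, 0]},
    {"gripper": 0.07, "offset": [0.024, 0, 0], "dr": [0, 0, 0]},
    {"gripper": 0.07, "offset": [0.03, 0, 0], "dr": [0, 0, 0]},
    {"gripper": 0.07, "offset": [0.036, 0, 0], "dr": [0, 0, 0]},
    {"gripper": 0.07, "offset": [0.041, 0, 0], "dr": [0, 0, 0]},
    {"gripper": 0.07, "offset": [0.045, 0, 0], "dr": [0, 0, 0]},
    {"gripper": 0.07, "offset": [0.048, 0, 0], "dr": [0, 0, 0]},
    {"gripper": 0.07, "offset": [0.05, 0, 0], "dr": [0, 0, 0]}
  ]
}}

```text
time: 5.75
eef_pos: [600.7, -5.9, 3.2]
tcp_rot: [-3.128, -0.293, -0.0]
wrist_force: [-1.0, -0.5, -1.0]
gripper_width: 0.766
grip_force: 0.5
```

```bash
cat > lean.py <<'E'
from cov import *
import sys
for f in sys.argv[1:]:
    C,m,W=corners(f);q=W[m>0]-F;a=q@n;b=q@e;z=q[:,2]
    k=(z>20)&(abs(z-np.tan(np.radians(55))*a-8)<28)&(a<72);a,b,z=a[k],b[k],z[k]
    A=np.c_[z,b,np.ones(len(z))]
    for _ in range(5):
        x=np.linalg.lstsq(A,a,rcond=None)[0];r=a-A@x;g=abs(r)<4;A,a,b,z=A[g],a[g],b[g],z[g]
    print(f,len(a),"angle",np.degrees(np.arctan2(1,x[0])),"a at z0",x[2],"yaw slope deg",np.degrees(x[1]),"zmax",np.percentile(z,99),"b range",np.percentile(b,[1,99]))
E
python3 look.py 4 side top; python3 lean.py pics/side4.npz pics/top4.npz
```

```text
t5.75 rest [-31.8  11.2   3.2] W [600.7  -5.9   3.2] F [-1.  -0.5 -1. ] q [-0.05  0.55  1.98  0.    0.61  1.34] w 69.9 g 0.5
pics/side4.npz 902 angle 52.041696605182516 a at z0 -21.127645322369606 yaw slope deg 0.36193842607372784 zmax 103.77310177363003 b range [-72.62320705  73.2001804 ]
pics/top4.npz 36 angle 130.4904083747949 a at z0 147.81592560954792 yaw slope deg 1.4376776291973135 zmax 107.15526871613186 b range [-73.40530946 -38.23173969]
```

Call:
{"op": "arm_command", "data": {
  "plan": [
    {"gripper": 0.07, "offset": [0.002, 0, 0], "dr": [0, 0, 0]},
    {"gripper": 0.07, "offset": [0.004, 0, 0], "dr": [0, 0, 0]},
    {"gripper": 0.07, "offset": [0.005, 0, 0], "dr": [0, 0, 0]},
    {"gripper": 0.07, "offset": [0.006, 0, 0], "dr": [0, 0, 0]}
  ]
}}

```text
time: 6.25
eef_pos: [606.4, -4.8, 3.1]
tcp_rot: [-3.128, -0.293, 0.0]
wrist_force: [-0.8, -0.8, -1.1]
gripper_width: 0.77
grip_force: 0.5
```

```bash
python3 look.py 5 side; python3 lean.py pics/side5.npz
```

```text
t6.25 rest [-26.   11.2   3.1] W [606.4  -4.8   3.1] F [-0.8 -0.8 -1.1] q [-0.05  0.55  1.97  0.    0.62  1.34] w 70.2 g 0.5
pics/side5.npz 822 angle 54.48677045414963 a at z0 -14.871932870194716 yaw slope deg 0.20537546906163398 zmax 106.96261418686565 b range [-71.99919676  72.72421218]
```

Call:
{"op": "arm_command", "data": {
  "plan": [
    {"gripper": 0.07, "offset": [0.001, 0, 0], "dr": [0, 0, 0]},
    {"gripper": 0.07, "offset": [0.002, 0, 0], "dr": [0, 0, 0]},
    {"gripper": 0.07, "offset": [0.002, 0, 0], "dr": [0, 0, 0]}
  ]
}}

```text
time: 6.6
eef_pos: [607.2, -4.6, 2.9]
tcp_rot: [-3.128, -0.293, 0.004]
wrist_force: [-7.8, -2.0, 4.4]
gripper_width: 0.77
grip_force: 3.8
```

```bash
python3 look.py 6 side; python3 lean.py pics/side6.npz
```

```text
t6.60 rest [-25.2  11.3   2.9] W [607.2  -4.6   2.9] F [-7.8 -2.   4.4] q [-0.05  0.55  1.97 -0.    0.62  1.34] w 70.3 g 3.8
pics/side6.npz 782 angle 54.56157533535659 a at z0 -14.4301285007422 yaw slope deg 0.08474205614351255 zmax 106.93140629172349 b range [-68.0788862   73.15842394]
```

Call:
{"op": "arm_command", "data": {
  "plan": [
    {"gripper": 0.07, "offset": [-0.005, 0, 0], "dr": [0, 0, 0]},
    {"gripper": 0.07, "offset": [-0.03, 0, -0.005], "dr": [0, 0, 0]},
    {"gripper": 0.07, "offset": [-0.05, 0, -0.03], "dr": [0, 0, 0]},
    {"gripper": 0.05, "offset": [-0.05, 0, -0.08], "dr": [0, 0, 0]},
    {"gripper": 0.05, "offset": [-0.05, 0, -0.13], "dr": [0, 0, 0]},
    {"gripper": 0.05, "offset": [-0.04, 0, -0.18], "dr": [0, 0, -0.15]},
    {"gripper": 0.05, "offset": [-0.03, 0, -0.21], "dr": [0, 0, -0.3]}
  ]
}}

```text
time: 7.35
eef_pos: [580.1, -10.1, 217.4]
tcp_rot: [3.046, 0.765, 0.007]
wrist_force: [0.4, -1.0, -0.0]
gripper_width: 0.55
grip_force: 0.0
```

```bash
python3 look.py 7 side; python3 lean.py pics/side7.npz
python3 - <<'E'
from h import *
from scipy.optimize import least_squares
L=[eval(l) for l in open('log.txt')]
q=np.array([l[1] for l in L]);P=np.array([l[2] for l in L]);r=np.hypot(P[:,0],P[:,1])
f=lambda x:np.r_[x[0]+x[1]*np.sin(q[:,1])+x[2]*np.sin(q[:,1]+q[:,2])+0*r-r, x[3]+x[1]*np.cos(q[:,1])+x[2]*np.cos(q[:,1]+q[:,2])-P[:,2]]
s=least_squares(f,[0,500,500,100]);print(s.x,abs(s.fun).max(),np.degrees(q[:,0])+90-np.degrees(q[:,5]))
E
```

```text
t7.35 rest [-52.8  10.9 217.4] W [580.1 -10.1 217.4] F [ 0.4 -1.  -0. ] q [-0.06  0.19  1.98  0.    0.97  1.02] w 50.1 g 0.0
pics/side7.npz 1510 angle 54.64344092559737 a at z0 -14.455358520327792 yaw slope deg -0.05358371222948913 zmax 106.20672156955641 b range [-75.86526934  72.40785436]
[-19.36240185 525.30450957 600.22407252  44.42278419] 10.682391825249738 [26.51864674 10.68362555 10.71737788 10.7055786  10.70380815 10.69753229
 10.70312796 10.703383   10.694242   28.21812252]
```

Run:
```python
from h import *;from cell import ctrl
s=ctrl.sense();move(s,toW(110,0,168),Rgrip(55))
```

```text
offset [0.1479, 0.0592, 0.0552] dr [0.538, -0.387, -1.213]
```

Call:
{"op": "arm_command", "data": {
  "plan": [
    {"gripper": 0.05, "offset": [0.05, 0.02, 0.0], "dr": [0.538, -0.387, -1.213]},
    {"gripper": 0.04, "offset": [0.1, 0.04, 0.0], "dr": [0.538, -0.387, -1.213]},
    {"gripper": 0.03, "offset": [0.148, 0.059, 0.02], "dr": [0.538, -0.387, -1.213]},
    {"gripper": 0.03, "offset": [0.148, 0.059, 0.055], "dr": [0.538, -0.387, -1.213]},
    {"gripper": 0.03, "offset": [0.148, 0.059, 0.055], "dr": [0.538, -0.387, -1.213]},
    {"gripper": 0.03, "offset": [0.148, 0.059, 0.055], "dr": [0.538, -0.387, -1.213]},
    {"gripper": 0.03, "offset": [0.148, 0.059, 0.055], "dr": [0.538, -0.387, -1.213]},
    {"gripper": 0.03, "offset": [0.148, 0.059, 0.055], "dr": [0.538, -0.387, -1.213]},
    {"gripper": 0.03, "offset": [0.148, 0.059, 0.055], "dr": [0.538, -0.387, -1.213]},
    {"gripper": 0.03, "offset": [0.148, 0.059, 0.055], "dr": [0.538, -0.387, -1.213]}
  ]
}}

```text
time: 8.4
eef_pos: [737.2, 7.7, 156.7]
tcp_rot: [-1.711, -2.041, 0.654]
wrist_force: [-0.5, 0.0, 0.0]
gripper_width: 0.323
grip_force: 0.0
```

Run:
```python
from h import *;from cell import ctrl
s=ctrl.sense();st(s);move(s,toW(44.4,0,74),Rgrip(55));move(s,toW(60,0,95.8),Rgrip(55))
from scipy.optimize import least_squares
L=[eval(l) for l in open('log.txt')]
q=np.array([l[1] for l in L]);P=np.array([l[2] for l in L]);r=np.hypot(P[:,0],P[:,1])
def f(x):
    a=q[:,1];b=a+q[:,2]+x[5];c=a+q[:,2]+q[:,4]
    return np.r_[x[0]+x[1]*np.sin(a)+x[2]*np.sin(b)+x[4]*np.sin(c)-r, x[3]+x[1]*np.cos(a)+x[2]*np.cos(b)+x[4]*np.cos(c)-P[:,2]]
z=least_squares(f,[0,500,500,300,250,0.]);print(z.x,abs(z.fun).max(),z.fun.round(1)[-1])
```

```text
t8.40 rest [104.9  -0.8 156.7] W [737.2   7.7 156.7] F [-0.5  0.   0. ] q [ 0.01  0.78  1.31 -0.09  1.67 -0.14] w 29.5 g 0.0
offset [-0.0002, -0.0009, 0.1024] dr [-0.012, -0.01, -0.008]
offset [0.0, -0.0009, 0.0756] dr [-0.012, -0.01, -0.008]
[7.47160765e-02 5.50009974e+02 6.05587808e+02 3.18288615e+02
 2.68369975e+02 6.72198100e-02] 0.5655187399522674 -0.6
```

```bash
cat >> h.py <<'E'
def ik(P,summ):
    L1,L2,d,Lt,o=550.,605.6,318.3,268.4,.0672
    r=np.hypot(P[0],P[1])-Lt*np.sin(summ);z=P[2]-d-Lt*np.cos(summ)
    D=np.hypot(r,z);c=(D*D-L1*L1-L2*L2)/(2*L1*L2)
    if abs(c)>1:return None
    g=np.arccos(c);q2=np.arctan2(r,z)-np.arctan2(L2*np.sin(g),L1+L2*np.cos(g));q3=g-o
    return np.array([q2,q3,summ-q2-q3])
def tcp(al,s=86,O=None,I=(0,0)):
    t=np.radians(al);c=np.array([np.cos(t),np.sin(t)]);o=np.array([-c[1],c[0]])
    return (np.array(I)+s*c+6*o) if O is None else (np.array(O)+s*c-6*o)
E
python3 - <<'E'
from h import *
for al in (55,75,90,105,120,130,135,140,145,150):
    p=tcp(al) if al<=90 else tcp(al,O=(-12,0));print(al,p.round(1),ik(toW(p[0],0,p[1]),np.radians(270-al)).round(2))
print("support poses: tip at edge a=-125,z=5")
for pt in(40,45,50,55,60,70,80,90):
    print(pt,ik(toW(-125,0,8),np.radians(90+pt)).round(2))
E
```

```text
55 [44.4 73.9] [0.79 1.47 1.5 ]
75 [16.5 84.6] [0.58 1.73 1.1 ]
90 [-6. 86.] [0.44 1.93 0.77]
105 [-28.5  84.6] [0.34 2.11 0.43]
120 [-49.8  77.5] [0.3  2.28 0.04]
130 [-62.7  69.7] [ 0.33  2.37 -0.26]
135 [-68.6  65.1] [ 0.36  2.41 -0.41]
140 [-74.   59.9] [ 0.41  2.44 -0.58]
145 [-79.   54.2] [ 0.47  2.46 -0.75]
150 [-83.5  48.2] [ 0.55  2.47 -0.93]
support poses: tip at edge a=-125,z=5
40 [ 0.55  2.49 -0.78]
45 [ 0.5   2.48 -0.62]
50 [ 0.46  2.46 -0.47]
55 [ 0.43  2.43 -0.33]
60 [ 0.4   2.4  -0.19]
70 [0.39 2.33 0.08]
80 [0.4  2.25 0.32]
90 [0.44 2.16 0.54]
```

Call:
{"op": "arm_command", "data": {
  "plan": [
    {"gripper": 0.03, "offset": [0, -0.001, 0.02], "dr": [-0.012, -0.01, -0.008]},
    {"gripper": 0.03, "offset": [0, -0.001, 0.035], "dr": [-0.012, -0.01, -0.008]},
    {"gripper": 0.03, "offset": [0, -0.001, 0.05], "dr": [-0.012, -0.01, -0.008]},
    {"gripper": 0.03, "offset": [0, -0.001, 0.06], "dr": [-0.012, -0.01, -0.008]},
    {"gripper": 0.03, "offset": [0, -0.001, 0.06], "dr": [-0.012, -0.01, -0.008]}
  ]
}}

```text
time: 8.9
eef_pos: [700.7, 0.8, 108.8]
tcp_rot: [-1.713, -2.057, 0.65]
wrist_force: [-0.9, -1.0, 1.0]
gripper_width: 0.329
grip_force: 0.0
```

```bash
python3 look.py 8 side
python3 - <<'E'
from h import *;from cell import ctrl
s=ctrl.sense();move(s,toW(44.4,0,74),Rgrip(55))
p=cv2.imread('pics/side8.png')[90:250,130:330];cv2.imwrite('pics/s8c.png',cv2.resize(p,None,fx=3.5,fy=3.5,interpolation=2))
E
```

```text
t8.90 rest [ 67.7  -0.8 108.8] W [700.7   0.8 108.8] F [-0.9 -1.   1. ] q [ 0.01  0.77  1.42 -0.1   1.56 -0.14] w 30.0 g 0.0
offset [0.0008, 0.0005, 0.0432] dr [0.001, -0.002, -0.004]
```

View pics/s8c.png

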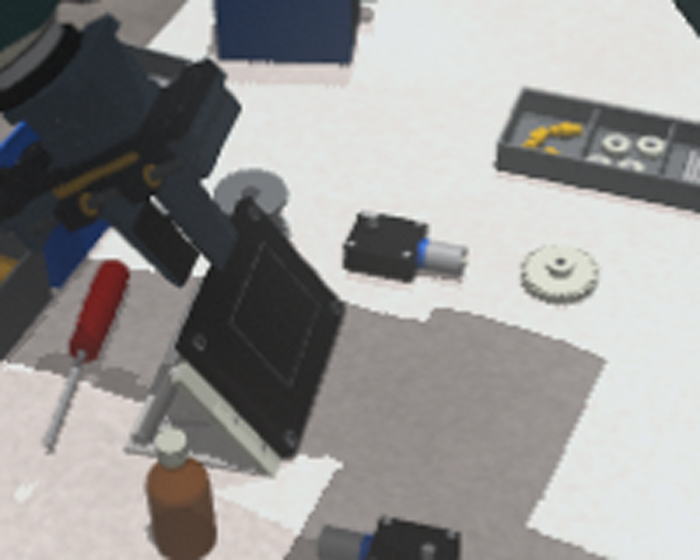

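The crop shows the cover leaning flat, its upper edge from (178,345) to (250,200), with the fingers straddling it above the notch at about (200,250). I'll insert and grip.

Call:
{"op": "arm_command", "data": {
  "plan": [
    {"gripper": 0.03, "offset": [0, 0, 0.012], "dr": [0, 0, 0]},
    {"gripper": 0.03, "offset": [0, 0, 0.024], "dr": [0, 0, 0]},
    {"gripper": 0.03, "offset": [0, 0, 0.034], "dr": [0, 0, 0]},
    {"gripper": 0.03, "offset": [0, 0, 0.042], "dr": [0, 0, 0]},
    {"gripper": 0.02, "offset": [0, 0, 0.042], "dr": [0, 0, 0]},
    {"gripper": 0.012, "offset": [0, 0, 0.042], "dr": [0, 0, 0]},
    {"gripper": 0.005, "offset": [0, 0, 0.042], "dr": [0, 0, 0]},
    {"gripper": 0.005, "offset": [0, 0, 0.042], "dr": [0, 0, 0]}
  ],
  "grip_force": 20
}}

```text
time: 9.75
eef_pos: [678.7, -3.3, 75.8]
tcp_rot: [-1.714, -2.06, 0.648]
wrist_force: [-0.4, 0.3, 0.4]
gripper_width: 0.13
grip_force: 20.0
```

Run:
```python
from h import *;from cell import ctrl
s=ctrl.sense();st(s);print(s['wrist_force'])
A=toR(s['eef_pos']);t=np.radians(55);print("s",A[0]*np.cos(t)+A[2]*np.sin(t),"off",-A[0]*np.sin(t)+A[2]*np.cos(t))
for al in(60,65,70,75,80,85,90):
    p=tcp(al,86.5);print(al,end=' ');move(s,toW(p[0],A[1],p[1]+1),Rgrip(al))
```

```text
t9.75 rest [45.3 -0.8 75.8] W [678.7  -3.3  75.8] F [-0.4  0.3  0.4] q [ 0.    0.78  1.47 -0.1   1.49 -0.14] w 11.9 g 20.0
[-0.39214837  0.29751269  0.38853213]
s 88.08990483334576 off 6.381243037734883
60 offset [-0.0, -0.0077, 0.0016] dr [-0.085, -0.001, -0.003]
65 offset [-0.0001, -0.0151, 0.0031] dr [-0.172, -0.001, -0.003]
70 offset [-0.0001, -0.0224, 0.0052] dr [-0.26, -0.001, -0.003]
75 offset [-0.0001, -0.0294, 0.008] dr [-0.347, -0.0, -0.004]
80 offset [-0.0001, -0.0362, 0.0113] dr [-0.434, -0.0, -0.004]
85 offset [-0.0002, -0.0427, 0.0153] dr [-0.521, -0.0, -0.004]
90 offset [-0.0002, -0.0488, 0.0198] dr [-0.609, 0.0, -0.004]
```

Call:
{"op": "arm_command", "data": {
  "plan": [
    {"gripper": 0.005, "offset": [0, -0.0075, 0.0], "dr": [-0.085, 0, 0]},
    {"gripper": 0.005, "offset": [0, -0.015, 0.0015], "dr": [-0.172, 0, 0]},
    {"gripper": 0.005, "offset": [0, -0.0225, 0.0035], "dr": [-0.26, 0, 0]},
    {"gripper": 0.005, "offset": [0, -0.0295, 0.0065], "dr": [-0.347, 0, 0]},
    {"gripper": 0.005, "offset": [0, -0.036, 0.0095], "dr": [-0.434, 0, 0]},
    {"gripper": 0.005, "offset": [0, -0.0425, 0.0135], "dr": [-0.521, 0, 0]},
    {"gripper": 0.005, "offset": [0, -0.049, 0.018], "dr": [-0.609, 0, -0.004]},
    {"gripper": 0.005, "offset": [0, -0.049, 0.018], "dr": [-0.609, 0, -0.004]},
    {"gripper": 0.005, "offset": [0, -0.049, 0.018], "dr": [-0.609, 0, -0.004]}
  ]
}}

```text
time: 10.65
eef_pos: [628.9, -12.6, 89.4]
tcp_rot: [-2.004, -2.419, 0.001]
wrist_force: [0.0, -0.4, -1.5]
gripper_width: 0.127
grip_force: 20.0
```

```bash
python3 look.py 9 side
python3 - <<'E'
from h import *;from cell import ctrl
s=ctrl.sense();A=toR(s['eef_pos']);print(s['wrist_force'])
move(s,toW(A[0],A[1],A[2]-1),Rgrip(90))
C=load('pics/side9.npz');W=cloud(C);q=W.reshape(-1,3)-F;a=q@n;b=q@e;z=q[:,2]
k=(C['p'].reshape(-1,3).max(1)<75)&(a>-40)&(a<15)&(z<124)&(((b<-25)&(b>-72))|((b>25)&(b<72)))
A=np.c_[z,b,np.ones(len(z))][k];y=a[k]
for _ in range(6):
    x=np.linalg.lstsq(A,y,rcond=None)[0];r=y-A@x;g=abs(r)<3.5;A,y=A[g],y[g]
print(len(y),"tilt deg from vertical",np.degrees(x[0]),"yaw",np.degrees(x[1]),"a0",x[2],"z",np.percentile(A[:,0],[2,98]),"b",np.percentile(A[:,1],[1,99]))
p=C['p'][90:250,130:330,::-1];cv2.imwrite('pics/s9c.png',cv2.resize(p,None,fx=3.5,fy=3.5,interpolation=2))
E
```

```text
t10.65 rest [-5.3 -0.7 89.4] W [628.9 -12.6  89.4] F [ 0.  -0.4 -1.5] q [-0.06  0.44  1.92 -0.    0.78 -0.24] w 11.5 g 20.0
[ 0.878688    0.57861478 -1.64003214]
offset [0.0, 0.0, 0.001] dr [-0.0, 0.0, 0.0]
285 tilt deg from vertical -0.13105405396131492 yaw 0.5562277544082344 a0 -10.552272254109383 z [  7.06955695 122.60863263] b [-67.59886411  71.79466039]
```

View pics/s9c.png

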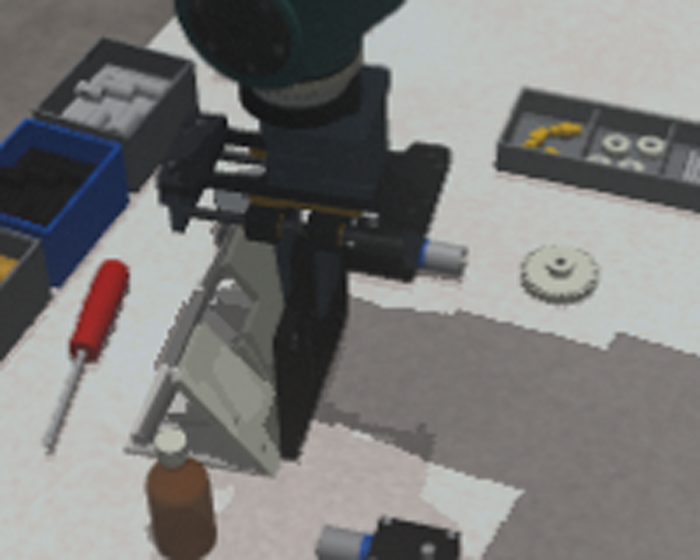

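The crop shows the cover standing upright in the grip at the foot, edge-on, with its lower left corner at (290,455). I'll lower it to touch, open slightly, rise to hold only the last 5 mm of its edge, and pinch lightly so the edge can pivot between the fingers.

Call:
{"op": "arm_command", "data": {
  "plan": [
    {"gripper": 0.005, "offset": [0, 0, 0.001], "dr": [0, 0, 0]},
    {"gripper": 0.005, "offset": [0, 0, 0.002], "dr": [0, 0, 0]},
    {"gripper": 0.005, "offset": [0, 0, 0.0025], "dr": [0, 0, 0]},
    {"gripper": 0.005, "offset": [0, 0, 0.0025], "dr": [0, 0, 0]}
  ]
}}

```text
time: 11.1
eef_pos: [629.9, -12.6, 87.4]
tcp_rot: [2.003, 2.419, -0.0]
wrist_force: [-5.6, -1.5, 15.5]
gripper_width: 0.129
grip_force: 20.0
```

Run:
```python
from h import *;from cell import ctrl
s=ctrl.sense();st(s);print(s['torque'])
```

```text
t11.10 rest [-4.3 -0.8 87.4] W [629.9 -12.6  87.4] F [-5.6 -1.5 15.5] q [-0.06  0.44  1.92 -0.    0.78 -0.24] w 11.8 g 20.0
[-0.26698666  1.18197482  0.04215797]
```

Call:
{"op": "arm_command", "data": {
  "plan": [
    {"gripper": 0.005, "offset": [0, -0.001, -0.001], "dr": [0, 0, 0]},
    {"gripper": 0.005, "offset": [0, -0.002, -0.001], "dr": [0, 0, 0]},
    {"gripper": 0.005, "offset": [0, -0.002, -0.0007], "dr": [0, 0, 0]},
    {"gripper": 0.005, "offset": [0, -0.002, -0.0007], "dr": [0, 0, 0]}
  ]
}}

```text
time: 11.5
eef_pos: [627.6, -12.8, 87.4]
tcp_rot: [2.004, 2.419, 0.001]
wrist_force: [-0.6, -0.1, 5.7]
gripper_width: 0.129
grip_force: 20.0
```

Run:
```python
from h import *;from cell import ctrl
s=ctrl.sense();st(s);print(s['torque'])
```

```text
t11.50 rest [-6.6 -0.6 87.4] W [627.6 -12.8  87.4] F [-0.6 -0.1  5.7] q [-0.06  0.44  1.93  0.    0.77 -0.24] w 11.7 g 20.0
[ 0.03694643 -0.14583566  0.01902688]
```

Call:
{"op": "arm_command", "data": {
  "plan": [
    {"gripper": 0.016, "offset": [0, 0, 0], "dr": [0, 0, 0]},
    {"gripper": 0.016, "offset": [0, 0, 0], "dr": [0, 0, 0]},
    {"gripper": 0.016, "offset": [0, 0, -0.007], "dr": [0, 0, 0]},
    {"gripper": 0.016, "offset": [0, 0, -0.014], "dr": [0, 0, 0]},
    {"gripper": 0.016, "offset": [0, 0, -0.021], "dr": [0, 0, 0]},
    {"gripper": 0.016, "offset": [0, 0, -0.027], "dr": [0, 0, 0]},
    {"gripper": 0.005, "offset": [0, 0, -0.027], "dr": [0, 0, 0]},
    {"gripper": 0.005, "offset": [0, 0, -0.027], "dr": [0, 0, 0]},
    {"gripper": 0.005, "offset": [0, 0, -0.027], "dr": [0, 0, 0]}
  ],
  "grip_force": 5
}}

```text
time: 12.4
eef_pos: [627.4, -12.9, 114.6]
tcp_rot: [2.004, 2.419, 0.001]
wrist_force: [0.4, 0.3, 6.9]
gripper_width: 0.128
grip_force: 5.0
```

Run:
```python
from h import *;from cell import ctrl
s=ctrl.sense();st(s)
```

```text
t12.40 rest [ -6.8  -0.7 114.6] W [627.4 -12.9 114.6] F [0.4 0.3 6.9] q [-0.06  0.4   1.92  0.    0.82 -0.25] w 11.7 g 5.0
```

```bash
cat > arc.py <<'E'
from h import *
def pose(th,Oa=-12.8,e0=5.4):
    t=np.radians(th);g=np.pi/2-t
    op=3*np.sin(g)+12*np.cos(g);e=np.interp(90-th,[0,45,60,70,90],[e0,5,1,-1,-4])
    return np.array([Oa-120*np.cos(t)+op/2,120*np.sin(t)-e]),op
if __name__=="__main__":
    p0=pose(90)[0]
    for th in [87,84,81,78,75,72,69,66,63,60,57,54,51,48,45,42,39,36,33,30,27,24,21,18,15,12,9,6,4,2,0]:
        p,op=pose(th);print(th,p.round(1),"dy",round(p[0]-p0[0],1),"dz",round(p0[1]-p[1],1),"op",round(op,1))
E
python3 arc.py
```

```text
87 [-13.  114.5] dy -6.2 dz 0.1 op 12.1
84 [-19.2 114. ] dy -12.4 dz 0.6 op 12.2
81 [-25.4 113.2] dy -18.6 dz 1.4 op 12.3
78 [-31.6 112.1] dy -24.8 dz 2.5 op 12.4
75 [-37.7 110.6] dy -30.9 dz 4.0 op 12.4
72 [-43.7 108.9] dy -36.9 dz 5.7 op 12.3
69 [-49.7 106.8] dy -42.9 dz 7.8 op 12.3
66 [-55.5 104.4] dy -48.7 dz 10.2 op 12.2
63 [-61.3 101.8] dy -54.5 dz 12.8 op 12.1
60 [-66.9  98.8] dy -60.1 dz 15.8 op 11.9
57 [-72.3  95.5] dy -65.5 dz 19.1 op 11.7
54 [-77.6  92. ] dy -70.8 dz 22.6 op 11.5
51 [-82.7  88.2] dy -75.9 dz 26.4 op 11.2
48 [-87.6  84.2] dy -80.8 dz 30.4 op 10.9
45 [-92.3  79.9] dy -85.5 dz 34.7 op 10.6
42 [-96.8  76.1] dy -90.0 dz 38.5 op 10.3
39 [-101.1   72.1] dy -94.3 dz 42.5 op 9.9
36 [-105.1   67.9] dy -98.3 dz 46.7 op 9.5
33 [-108.9   63.6] dy -102.1 dz 51.0 op 9.1
30 [-112.4   59. ] dy -105.6 dz 55.6 op 8.6
27 [-115.7   54.1] dy -108.9 dz 60.5 op 8.1
24 [-118.6   49. ] dy -111.8 dz 65.6 op 7.6
21 [-121.3   43.8] dy -114.5 dz 70.8 op 7.1
18 [-123.6   38.4] dy -116.8 dz 76.2 op 6.6
15 [-125.7   32.8] dy -118.9 dz 81.8 op 6.0
12 [-127.5   27.1] dy -120.7 dz 87.5 op 5.4
9 [-128.9   21.4] dy -122.1 dz 93.2 op 4.8
6 [-130.    15.6] dy -123.2 dz 99.0 op 4.2
4 [-130.6   11.8] dy -123.8 dz 102.8 op 3.8
2 [-131.     7.9] dy -124.2 dz 106.7 op 3.4
0 [-131.3    4. ] dy -124.5 dz 110.6 op 3.0
```

Call:
{"op": "arm_command", "data": {
  "plan": [
    {"gripper": 0.003, "offset": [0, -0.003, 0], "dr": [0, 0, 0]},
    {"gripper": 0.003, "offset": [0, -0.006, 0], "dr": [0, 0, 0]},
    {"gripper": 0.003, "offset": [0, -0.0105, 0.0005], "dr": [0, 0, 0]},
    {"gripper": 0.003, "offset": [0, -0.0155, 0.001], "dr": [0, 0, 0]},
    {"gripper": 0.003, "offset": [0, -0.0205, 0.0017], "dr": [0, 0, 0]},
    {"gripper": 0.003, "offset": [0, -0.025, 0.0025], "dr": [0, 0, 0]},
    {"gripper": 0.003, "offset": [0, -0.028, 0.0032], "dr": [0, 0, 0]},
    {"gripper": 0.003, "offset": [0, -0.031, 0.004], "dr": [0, 0, 0]}
  ]
}}

```text
time: 13.2
eef_pos: [596.0, -18.8, 109.9]
tcp_rot: [-2.004, -2.419, 0.0]
wrist_force: [-0.9, -1.2, 2.9]
gripper_width: 0.128
grip_force: 5.0
```

```bash
cat > tilt.py <<'E'
from h import *;import sys
C=load(sys.argv[1]);th=float(sys.argv[2]);W=cloud(C);q=W.reshape(-1,3)-F;a=q@n;b=q@e;z=q[:,2]
t=np.radians(th);O=np.array([-12.8,0]);u=-(a-O[0])*np.cos(t)+z*np.sin(t);v=(a-O[0])*np.sin(t)+z*np.cos(t)
k=(C['p'].reshape(-1,3).max(1)<75)&(u>5)&(u<125)&(abs(v-6)<22)&(((b<-25)&(b>-80))|((b>25)&(b<80)))
u,v,b=u[k],v[k],b[k]
for nm,g in(("L",b>0),("R",b<0)):
    if g.sum()>5:print(nm,g.sum(),"u",np.percentile(u[g],[2,50,98]).round(),"v",np.percentile(v[g],[2,25,50,75,98]).round(1),"b",np.percentile(b[g],[2,98]).round())
g=np.ones(len(u),bool)
for _ in range(6):
    A=np.c_[u,b,np.ones(len(u))];x=np.linalg.lstsq(A[g],v[g],rcond=None)[0];g=abs(v-A@x)<4
print(g.sum(),"theta",th+np.degrees(np.arctan(x[0])),"twist",np.degrees(x[1]),"v0",x[2])
E
python3 look.py 10 side; python3 tilt.py pics/side10.npz 75
```

```text
t13.20 rest [-38.7  -0.6 109.9] W [596.  -18.8 109.9] F [-0.9 -1.2  2.9] q [-0.07  0.36  1.99  0.    0.79 -0.26] w 11.7 g 5.0
L 237 u [  8.  93. 123.] v [-0.7  2.6  5.5  8.5 11.9] b [29. 74.]
163 theta 73.22758858332539 twist -2.02998804380723 v0 10.469968235305585
```

Call:
{"op": "arm_command", "data": {
  "plan": [
    {"gripper": 0.002, "offset": [0, -0.004, 0.001], "dr": [0, 0, 0]},
    {"gripper": 0.002, "offset": [0, -0.008, 0.0025], "dr": [0, 0, 0]},
    {"gripper": 0.002, "offset": [0, -0.012, 0.004], "dr": [0, 0, 0]},
    {"gripper": 0.002, "offset": [0, -0.016, 0.0055], "dr": [0, 0, 0]},
    {"gripper": 0.002, "offset": [0, -0.02, 0.0075], "dr": [0, 0, 0]},
    {"gripper": 0.002, "offset": [0, -0.0235, 0.009], "dr": [0, 0, 0]},
    {"gripper": 0.002, "offset": [0, -0.027, 0.0108], "dr": [0, 0, 0]},
    {"gripper": 0.002, "offset": [0, -0.0295, 0.012], "dr": [0, 0, 0]}
  ]
}}

```text
time: 14.05
eef_pos: [566.9, -24.2, 97.7]
tcp_rot: [-2.004, -2.419, 0.0]
wrist_force: [0.4, -0.0, 0.5]
gripper_width: 0.121
grip_force: 5.0
```

```bash
python3 look.py 11 side; python3 tilt.py pics/side11.npz 60;python3 - <<'E'
import cv2
p=cv2.imread('pics/side11.png')[120:270,150:310];cv2.imwrite('pics/s11c.png',cv2.resize(p,None,fx=3.5,fy=3.5,interpolation=2))
E
```

```text
t14.05 rest [-68.4  -0.5  97.7] W [566.9 -24.2  97.7] F [ 0.4 -0.   0.5] q [-0.08  0.34  2.05  0.    0.75 -0.27] w 11.0 g 5.0
L 337 u [  7.  75. 122.] v [-0.5  3.1  6.7  9.1 12. ] b [27. 74.]
R 136 u [  5.  36. 103.] v [ 3.3  6.2  8.4 10.4 12.8] b [-77. -26.]
347 theta 58.16214642603863 twist -0.6360700996137792 v0 9.425208336001699
```

View pics/s11c.png

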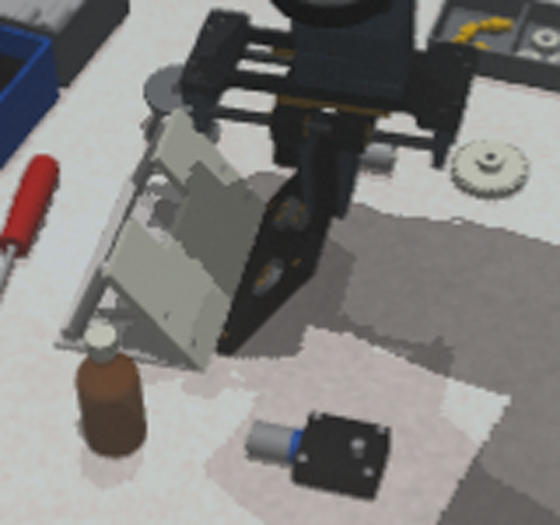

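The crop shows the cover tipped about 60° from the bench. Its hinge edge is at (220,350) by the foot and its upper edge is pinched in the fingertips at (320,200). Carrying on.

Call:
{"op": "arm_command", "data": {
  "plan": [
    {"gripper": 0.001, "offset": [0, -0.0035, 0.002], "dr": [0, 0, 0]},
    {"gripper": 0.001, "offset": [0, -0.007, 0.0043], "dr": [0, 0, 0]},
    {"gripper": 0.001, "offset": [0, -0.0107, 0.0068], "dr": [0, 0, 0]},
    {"gripper": 0.001, "offset": [0, -0.0141, 0.0093], "dr": [0, 0, 0]},
    {"gripper": 0.001, "offset": [0, -0.0175, 0.012], "dr": [0, 0, 0]},
    {"gripper": 0.001, "offset": [0, -0.0207, 0.0146], "dr": [0, 0, 0]},
    {"gripper": 0.001, "offset": [0, -0.0239, 0.0175], "dr": [0, 0, 0]},
    {"gripper": 0.001, "offset": [0, -0.027, 0.0202], "dr": [0, 0, 0]},
    {"gripper": 0.001, "offset": [0, -0.0299, 0.0227], "dr": [0, 0, 0]}
  ]
}}

```text
time: 15.0
eef_pos: [537.7, -29.7, 75.0]
tcp_rot: [-2.004, -2.419, -0.0]
wrist_force: [0.5, -0.5, -1.0]
gripper_width: 0.101
grip_force: 5.0
```

```bash
python3 look.py 12 side; python3 tilt.py pics/side12.npz 42;python3 arc.py|grep -E "^(42|30) "
```

```text
t15.00 rest [-98.1  -0.5  75. ] W [537.7 -29.7  75. ] F [ 0.5 -0.5 -1. ] q [-0.1   0.35  2.11  0.    0.69 -0.29] w 9.2 g 5.0
L 495 u [  6.  69. 121.] v [-1.4  2.8  5.1  8.5 12.7] b [27. 74.]
R 284 u [  5.  45. 104.] v [ 1.1  3.6  5.8  8.9 13.1] b [-78. -26.]
555 theta 39.9722918781088 twist -0.038807851545028735 v0 6.5318091483509715
42 [-96.8  76.1] dy -90.0 dz 38.5 op 10.3
30 [-112.4   59. ] dy -105.6 dz 55.6 op 8.6
```

Call:
{"op": "arm_command", "data": {
  "plan": [
    {"gripper": 0.0, "offset": [0, -0.003, 0.003], "dr": [0, 0, 0]},
    {"gripper": 0.0, "offset": [0, -0.005, 0.005], "dr": [0, 0, 0]},
    {"gripper": 0.0, "offset": [0, -0.007, 0.0071], "dr": [0, 0, 0]},
    {"gripper": 0.0, "offset": [0, -0.009, 0.0093], "dr": [0, 0, 0]},
    {"gripper": 0.0, "offset": [0, -0.0108, 0.0115], "dr": [0, 0, 0]},
    {"gripper": 0.0, "offset": [0, -0.0126, 0.0138], "dr": [0, 0, 0]},
    {"gripper": 0.0, "offset": [0, -0.0143, 0.016], "dr": [0, 0, 0]},
    {"gripper": 0.0, "offset": [0, -0.016, 0.0185], "dr": [0, 0, 0]},
    {"gripper": 0.0, "offset": [0, -0.0176, 0.021], "dr": [0, 0, 0]},
    {"gripper": 0.0, "offset": [0, -0.0205, 0.026], "dr": [0, 0, 0]}
  ]
}}

```text
time: 16.05
eef_pos: [517.9, -33.6, 49.2]
tcp_rot: [2.004, 2.419, 0.0]
wrist_force: [0.3, 0.4, -0.6]
gripper_width: 0.091
grip_force: 4.8
```

```bash
python3 look.py 13 side; python3 tilt.py pics/side13.npz 24
```

```text
t16.05 rest [-118.3   -0.6   49.2] W [517.9 -33.6  49.2] F [ 0.3  0.4 -0.6] q [-0.11  0.37  2.15  0.    0.62 -0.3 ] w 8.3 g 4.8
L 624 u [  7.  68. 122.] v [ 1.1  4.   5.9  9.5 14.1] b [26. 74.]
R 383 u [  6.  44. 109.] v [ 1.7  4.1  5.4  8.3 13.3] b [-78. -26.]
728 theta 23.771546908128766 twist 0.23424162891195696 v0 5.326152716384554
```

Call:
{"op": "arm_command", "data": {
  "plan": [
    {"gripper": 0.0, "offset": [0, -0.0015, 0.0027], "dr": [0, 0, 0]},
    {"gripper": 0.0, "offset": [0, -0.003, 0.0054], "dr": [0, 0, 0]},
    {"gripper": 0.0, "offset": [0, -0.0042, 0.0081], "dr": [0, 0, 0]},
    {"gripper": 0.0, "offset": [0, -0.0053, 0.0108], "dr": [0, 0, 0]},
    {"gripper": 0.0, "offset": [0, -0.0064, 0.0136], "dr": [0, 0, 0]},
    {"gripper": 0.0, "offset": [0, -0.0074, 0.0164], "dr": [0, 0, 0]},
    {"gripper": 0.0, "offset": [0, -0.0083, 0.0192], "dr": [0, 0, 0]},
    {"gripper": 0.0, "offset": [0, -0.0092, 0.0221], "dr": [0, 0, 0]},
    {"gripper": 0.0, "offset": [0, -0.0099, 0.025], "dr": [0, 0, 0]},
    {"gripper": 0.0, "offset": [0, -0.0106, 0.0278], "dr": [0, 0, 0]}
  ]
}}

```text
time: 17.1
eef_pos: [507.3, -35.5, 21.2]
tcp_rot: [-2.004, -2.419, 0.0]
wrist_force: [1.1, 0.4, -1.2]
gripper_width: 0.044
grip_force: 5.0
```

```bash
python3 look.py 14 side; python3 tilt.py pics/side14.npz 9
```

```text
t17.10 rest [-129.    -0.5   21.2] W [507.3 -35.5  21.2] F [ 1.1  0.4 -1.2] q [-0.12  0.41  2.17  0.    0.56 -0.3 ] w 4.0 g 5.0
L 667 u [  8.  67. 121.] v [ 0.5  3.5  5.6  9.2 14.1] b [27. 74.]
R 343 u [ 6. 50. 92.] v [ 1.1  3.4  4.9  7.9 13.5] b [-77. -26.]
727 theta 9.153214378322152 twist 0.2541841162529299 v0 4.325092254372766
```

Call:
{"op": "arm_command", "data": {
  "plan": [
    {"gripper": 0.0, "offset": [0, -0.0006, 0.003], "dr": [0, 0, 0]},
    {"gripper": 0.0, "offset": [0, -0.001, 0.006], "dr": [0, 0, 0]},
    {"gripper": 0.0, "offset": [0, -0.0014, 0.0085], "dr": [0, 0, 0]},
    {"gripper": 0.0, "offset": [0, -0.0017, 0.011], "dr": [0, 0, 0]},
    {"gripper": 0.0, "offset": [0, -0.002, 0.013], "dr": [0, 0, 0]},
    {"gripper": 0.0, "offset": [0, -0.0022, 0.0145], "dr": [0, 0, 0]},
    {"gripper": 0.0, "offset": [0, -0.0023, 0.0155], "dr": [0, 0, 0]},
    {"gripper": 0.0, "offset": [0, -0.0023, 0.016], "dr": [0, 0, 0]}
  ]
}}

```text
time: 17.95
eef_pos: [505.1, -35.9, 5.4]
tcp_rot: [-2.004, -2.419, 0.0]
wrist_force: [-0.4, -0.1, -0.2]
gripper_width: 0.033
grip_force: 5.5
```

```bash
python3 look.py 15 side; python3 tilt.py pics/side15.npz 0;python3 - <<'E'
from cell import ctrl
print(ctrl.sense()['wrist_force'],ctrl.sense()['torque'])
E
```

```text
t17.95 rest [-131.3   -0.5    5.4] W [505.1 -35.9   5.4] F [-0.4 -0.1 -0.2] q [-0.12  0.44  2.17  0.    0.53 -0.3 ] w 3.0 g 5.5
L 655 u [  8.  66. 119.] v [ 1.8  4.7  6.8 10.1 16.1] b [26. 74.]
R 310 u [ 7. 52. 93.] v [ 1.3  4.2  5.7  8.2 14.8] b [-77. -26.]
721 theta 0.8544168584067373 twist 0.4417905290213459 v0 4.616667405646498
[-0.68082815  0.45479397 -2.03050979] [-0.01854732 -0.11915587 -0.0459745 ]
```

Call:
{"op": "arm_command", "data": {
  "plan": [
    {"gripper": 0.0, "offset": [0, 0, 0.001], "dr": [0, 0, 0]},
    {"gripper": 0.0, "offset": [0, 0, 0.0015], "dr": [0, 0, 0]},
    {"gripper": 0.0, "offset": [0, 0.002, 0.0015], "dr": [0, 0, 0]},
    {"gripper": 0.0, "offset": [0, 0.004, 0.0015], "dr": [0, 0, 0]},
    {"gripper": 0.0, "offset": [0, 0.006, 0.0015], "dr": [0, 0, 0]},
    {"gripper": 0.0, "offset": [0, 0.008, 0.0015], "dr": [0, 0, 0]},
    {"gripper": 0.0, "offset": [0, 0.01, 0.0015], "dr": [0, 0, 0]},
    {"gripper": 0.0, "offset": [0, 0.01, 0.0015], "dr": [0, 0, 0]}
  ]
}}

```text
time: 18.8
eef_pos: [515.4, -34.0, 4.1]
tcp_rot: [2.004, 2.419, 0.0]
wrist_force: [0.6, -0.1, -1.6]
gripper_width: 0.033
grip_force: 5.4
```

```bash
python3 look.py 16 side; python3 tilt.py pics/side16.npz 0
```

```text
t18.80 rest [-120.8   -0.6    4.1] W [515.4 -34.    4.1] F [ 0.6 -0.1 -1.6] q [-0.11  0.46  2.15  0.    0.54 -0.3 ] w 3.0 g 5.4
L 583 u [  8.  60. 108.] v [ 1.6  4.3  6.2  9.3 14.6] b [26. 73.]
R 264 u [ 9. 45. 83.] v [ 1.1  4.2  5.8  8.  13.3] b [-77. -26.]
640 theta 0.16553060129348807 twist 0.2922145043381791 v0 5.041060871850894
```

Call:
{"op": "arm_command", "data": {
  "plan": [
    {"gripper": 0.0, "offset": [0, 0, 0.0006], "dr": [0, 0, 0]},
    {"gripper": 0.0, "offset": [0, 0, 0.0012], "dr": [0, 0, 0]},
    {"gripper": 0.0, "offset": [0, 0, 0.0012], "dr": [0, 0, 0]},
    {"gripper": 0.006, "offset": [0, 0, 0.0008], "dr": [0, 0, 0]},
    {"gripper": 0.012, "offset": [0, 0, 0], "dr": [0, 0, 0]},
    {"gripper": 0.012, "offset": [0, 0, -0.01], "dr": [0, 0, 0]},
    {"gripper": 0.012, "offset": [0, 0, -0.04], "dr": [0, 0, 0]},
    {"gripper": 0.012, "offset": [0, 0, -0.09], "dr": [0, 0, 0]},
    {"gripper": 0.012, "offset": [0, 0, -0.13], "dr": [0, 0, 0]}
  ]
}}

```text
time: 19.75
eef_pos: [515.0, -34.0, 136.5]
tcp_rot: [2.004, 2.419, 0.001]
wrist_force: [0.1, 0.0, 0.1]
gripper_width: 0.131
grip_force: 0.0
```

```bash
python3 look.py 17 side top; python3 tilt.py pics/side17.npz 0;python3 - <<'E'
import cv2,numpy as np
from h import *
C=load('pics/side17.npz')
W=cloud(C);q=W-F;a=q@n;b=q@e
m=((C['p'].max(2)<75)&(a>-150)&(a<12)&(abs(b)<95)&(W[...,2]<25)).astype(np.uint8)
m=cv2.morphologyEx(m,cv2.MORPH_CLOSE,np.ones((7,7)));m=cv2.morphologyEx(m,cv2.MORPH_OPEN,np.ones((5,5)))
cs=max(cv2.findContours(m,0,1)[0],key=cv2.contourArea)[:,0];P=plane(C,cs,12)-F;print(cv2.minAreaRect(np.c_[P@n,P@e].astype(np.float32)))
p=cv2.imread('pics/side17.png');cv2.imwrite('pics/s17c.png',cv2.resize(p[130:370,110:350],None,fx=2.4,fy=2.4,interpolation=2))
s=dict(eef_pos=0)
E
```

```text
t19.75 rest [-121.2   -0.5  136.5] W [515.  -34.  136.5] F [0.1 0.  0.1] q [-0.11  0.21  2.14  0.    0.8  -0.3 ] w 11.9 g 0.0
L 574 u [  7.  61. 107.] v [ 1.3  4.1  5.9  9.2 14.5] b [26. 74.]
R 638 u [  8.  59. 107.] v [ 0.6  3.7  5.8  9.  14.3] b [-78. -26.]
883 theta -0.4198971578608512 twist 0.1660129459010934 v0 5.469098211682804
((-61.63829040527344, -0.170440673828125), (121.33580017089844, 157.81118774414062), 0.1884796917438507)
```

View pics/s17c.png

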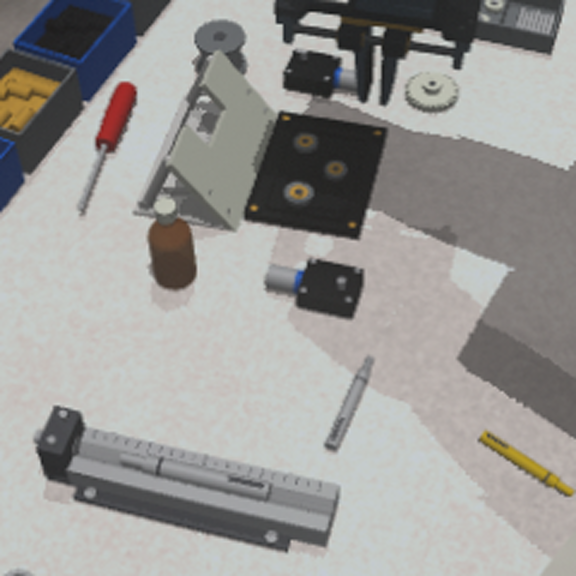

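The crop shows the cover lying flat and inside up (four screw corners, three bosses), square to the foot at about (250,220). The bystanders are in place, and the shaft is still short of the stop: tail at (268,490), journal end at (122,462). Now the shaft.

Run:
```python
from h import *;from cell import ctrl
s=ctrl.sense();t=np.radians(9.3);d=np.array([np.cos(t),np.sin(t),0]);x=np.array([-d[1],d[0],0])
Rt=np.c_[x,d,[0,0,-1]]
move(s,np.array([430,333,100.]),Rt)
```

```text
offset [0.3774, -0.0184, 0.0387] dr [0.008, 0.002, 0.025]
```

Call:
{"op": "arm_command", "data": {
  "plan": [
    {"gripper": 0.0, "offset": [0.377, -0.018, 0.036], "dr": [0, 0, 0.025]},
    {"gripper": 0.0, "offset": [0.377, -0.018, 0.036], "dr": [0, 0, 0.025]},
    {"gripper": 0.0, "offset": [0.377, -0.018, 0.036], "dr": [0, 0, 0.025]},
    {"gripper": 0.0, "offset": [0.377, -0.018, 0.036], "dr": [0, 0, 0.025]},
    {"gripper": 0.0, "offset": [0.377, -0.018, 0.036], "dr": [0, 0, 0.025]},
    {"gripper": 0.0, "offset": [0.377, -0.018, 0.036], "dr": [0, 0, 0.025]},
    {"gripper": 0.0, "offset": [0.377, -0.018, 0.036], "dr": [0, 0, 0.025]},
    {"gripper": 0.0, "offset": [0.377, -0.018, 0.036], "dr": [0, 0, 0.025]},
    {"gripper": 0.0, "offset": [0.377, -0.018, 0.036], "dr": [0, 0, 0.025]},
    {"gripper": 0.0, "offset": [0.377, -0.018, 0.036], "dr": [0, 0, 0.025]}
  ],
  "grip_force": 20
}}

```text
time: 20.85
eef_pos: [426.6, 333.1, 97.8]
tcp_rot: [-2.032, -2.395, 0.001]
wrist_force: [0.6, -0.4, 0.0]
gripper_width: 0.01
grip_force: 0.0
```

```bash
python3 look.py 18 wrist
python3 - <<'E'
from h import *;from cell import ctrl
s=ctrl.sense();t=np.radians(9.3);d=np.array([np.cos(t),np.sin(t),0]);x=np.array([-d[1],d[0],0])
move(s,np.array([430,333,33.]),np.c_[x,d,[0,0,-1]])
# rail axis check from side17 depth: points on rail top
C=load('pics/side17.npz');W=cloud(C);q=W.reshape(-1,3);r=q-np.array([622.5,364.5,0]);u=r@d;v=r@x
for lo in range(-215,-5,15):
    k=(u>lo)&(u<lo+15)&(abs(v)<30)&(q[:,2]>24);kk=k&(q[:,2]>35)
    print(lo,"v mid",round((np.percentile(v[k],2)+np.percentile(v[k],98))/2,1),"high n",kk.sum(),"vhigh",np.round(np.median(v[kk]),1) if kk.any() else None,"zmax",round(np.percentile(q[k,2],97),1))
E
```

```text
t20.85 rest [-139.9  376.6   97.8] W [426.6 333.1  97.8] F [ 0.6 -0.4  0. ] q [0.62 0.31 2.1  0.   0.73 0.46] w 0.9 g 0.0
offset [0.0, 0.0032, 0.0649] dr [-0.001, 0.0, 0.0]
-215 v mid 2.8 high n 0 vhigh None zmax 33.1
-200 v mid 2.9 high n 0 vhigh None zmax 33.3
-185 v mid 2.7 high n 0 vhigh None zmax 33.2
-170 v mid 2.6 high n 46 vhigh 4.7 zmax 41.9
-155 v mid 2.3 high n 53 vhigh 4.7 zmax 43.4
-140 v mid 2.3 high n 50 vhigh 4.5 zmax 43.3
-125 v mid 2.1 high n 52 vhigh 4.2 zmax 42.9
-110 v mid 2.2 high n 55 vhigh 4.5 zmax 43.1
-95 v mid 2.8 high n 55 vhigh 5.7 zmax 42.8
-80 v mid 2.5 high n 54 vhigh 4.8 zmax 42.7
-65 v mid 2.7 high n 36 vhigh 5.1 zmax 42.1
-50 v mid 2.4 high n 28 vhigh 3.7 zmax 39.4
-35 v mid 2.8 high n 0 vhigh None zmax 33.8
-20 v mid 2.7 high n 2 vhigh 14.3 zmax 33.7
```

Call:
{"op": "arm_command", "data": {
  "plan": [
    {"gripper": 0.0, "offset": [0.003, 0, 0.03], "dr": [0, 0, 0]},
    {"gripper": 0.0, "offset": [0.003, 0, 0.055], "dr": [0, 0, 0]},
    {"gripper": 0.0, "offset": [0.003, 0, 0.0635], "dr": [0, 0, 0]},
    {"gripper": 0.0, "offset": [0.003, 0.008, 0.0635], "dr": [0, 0, 0]},
    {"gripper": 0.0, "offset": [0.003, 0.014, 0.0635], "dr": [0, 0, 0]},
    {"gripper": 0.0, "offset": [0.003, 0.02, 0.0635], "dr": [0, 0, 0]},
    {"gripper": 0.0, "offset": [0.003, 0.026, 0.0635], "dr": [0, 0, 0]},
    {"gripper": 0.0, "offset": [0.003, 0.032, 0.0635], "dr": [0, 0, 0]},
    {"gripper": 0.0, "offset": [0.003, 0.038, 0.0635], "dr": [0, 0, 0]},
    {"gripper": 0.0, "offset": [0.003, 0.043, 0.0635], "dr": [0, 0, 0]}
  ]
}}

```text
time: 21.9
eef_pos: [469.4, 343.0, 34.7]
tcp_rot: [-2.034, -2.394, 0.0]
wrist_force: [-4.1, -0.7, 4.8]
gripper_width: 0.003
grip_force: 2.4
```

```bash
python3 look.py 19 side
cat > sh.py <<'E'
from h import *;import sys
t=np.radians(9.3);d=np.array([np.cos(t),np.sin(t),0]);x=np.array([-d[1],d[0],0])
C=load(sys.argv[1]);W=cloud(C);q=W.reshape(-1,3);r=q-np.array([622.5,364.5,0])-2.6*x;u=r@d;v=r@x
k=(abs(v)<9)&(u>-215)&(u<-2);h=np.array([np.percentile(q[k&(u>i)&(u<=i+4),2],85) if (k&(u>i)&(u<=i+4)).sum()>3 else 0 for i in range(-215,-2,4)])
print([(i,round(z)) for i,z in zip(range(-215,-2,4),h)])
E
python3 sh.py pics/side19.npz
```

```text
t21.90 rest [-96.  378.4  34.7] W [469.4 343.   34.7] F [-4.1 -0.7  4.8] q [0.59 0.47 2.02 0.   0.65 0.43] w 0.3 g 2.4
[(-215, 468), (-211, 463), (-207, 452), (-203, 451), (-199, 446), (-195, 441), (-191, 436), (-187, 437), (-183, 436), (-179, 419), (-175, 404), (-171, 345), (-167, 346), (-163, 347), (-159, 347), (-155, 347), (-151, 347), (-147, 346), (-143, 345), (-139, 344), (-135, 342), (-131, 340), (-127, 338), (-123, 335), (-119, 332), (-115, 326), (-111, 321), (-107, 306), (-103, 42), (-99, 153), (-95, 157), (-91, 156), (-87, 158), (-83, 156), (-79, 157), (-75, 157), (-71, 157), (-67, 155), (-63, 41), (-59, 40), (-55, 40), (-51, 43), (-47, 42), (-43, 43), (-39, 40), (-35, 38), (-31, 38), (-27, 37), (-23, 38), (-19, 38), (-15, 31), (-11, 29), (-7, 31), (-3, 0)]
```

Call:
{"op": "arm_command", "data": {
  "plan": [
    {"gripper": 0.0, "offset": [0, 0.003, 0], "dr": [0, 0, 0]},
    {"gripper": 0.0, "offset": [0, 0.006, 0], "dr": [0, 0, 0]},
    {"gripper": 0.0, "offset": [0, 0.009, 0], "dr": [0, 0, 0]},
    {"gripper": 0.0, "offset": [0, 0.011, 0], "dr": [0, 0, 0]},
    {"gripper": 0.0, "offset": [0, 0.012, 0], "dr": [0, 0, 0]},
    {"gripper": 0.0, "offset": [0, 0.012, 0], "dr": [0, 0, 0]}
  ]
}}

```text
time: 22.55
eef_pos: [481.1, 344.9, 34.6]
tcp_rot: [-2.034, -2.394, -0.0]
wrist_force: [-2.6, 0.3, 1.9]
gripper_width: 0.003
grip_force: 1.3
```

```bash
python3 look.py 20 side;python3 sh.py pics/side20.npz|tail -c 260
python3 - <<'E'
import cv2
p=cv2.imread('pics/side20.png');cv2.imwrite('pics/s20c.png',cv2.resize(p[280:370,100:270],None,fx=4.5,fy=4.5,interpolation=2))
E
```

```text
t22.55 rest [-84.2 378.1  34.6] W [481.1 344.9  34.6] F [-2.6  0.3  1.9] q [0.58 0.48 2.   0.   0.66 0.42] w 0.3 g 1.3
 (-91, 41), (-87, 151), (-83, 156), (-79, 157), (-75, 157), (-71, 156), (-67, 157), (-63, 157), (-59, 157), (-55, 155), (-51, 41), (-47, 42), (-43, 41), (-39, 41), (-35, 42), (-31, 42), (-27, 40), (-23, 38), (-19, 38), (-15, 39), (-11, 38), (-7, 37), (-3, 0)]
```

Not yet at the stop, so I'll advance in small steps until the force rises.

Call:
{"op": "arm_command", "data": {
  "plan": [
    {"gripper": 0.0, "offset": [0, 0.001, 0], "dr": [0, 0, 0]},
    {"gripper": 0.0, "offset": [0, 0.002, 0], "dr": [0, 0, 0]},
    {"gripper": 0.0, "offset": [0, 0.003, 0], "dr": [0, 0, 0]},
    {"gripper": 0.0, "offset": [0, 0.004, 0], "dr": [0, 0, 0]},
    {"gripper": 0.0, "offset": [0, 0.004, 0], "dr": [0, 0, 0]}
  ]
}}

```text
time: 23.1
eef_pos: [485.1, 345.5, 34.6]
tcp_rot: [-2.034, -2.394, -0.0]
wrist_force: [-2.1, -1.4, 1.6]
gripper_width: 0.005
grip_force: 1.1
```

Call:
{"op": "arm_command", "data": {
  "plan": [
    {"gripper": 0.0, "offset": [0, 0.001, 0], "dr": [0, 0, 0]},
    {"gripper": 0.0, "offset": [0, 0.002, 0], "dr": [0, 0, 0]},
    {"gripper": 0.0, "offset": [0, 0.003, 0], "dr": [0, 0, 0]},
    {"gripper": 0.0, "offset": [0, 0.003, 0], "dr": [0, 0, 0]}
  ]
}}

```text
time: 23.5
eef_pos: [488.0, 346.0, 34.6]
tcp_rot: [-2.034, -2.394, -0.0]
wrist_force: [-2.0, -1.0, 1.8]
gripper_width: 0.005
grip_force: 1.1
```

```bash
python3 look.py 21 side;python3 sh.py pics/side21.npz|tail -c 260
python3 - <<'E'
import cv2
p=cv2.imread('pics/side21.png');cv2.imwrite('pics/s21c.png',cv2.resize(p[270:370,100:270],None,fx=4.5,fy=4.5,interpolation=2))
E
```

```text
t23.50 rest [-77.1 377.9  34.6] W [488.  346.   34.6] F [-2.  -1.   1.8] q [0.58 0.49 1.99 0.   0.66 0.42] w 0.5 g 1.1
(-91, 318), (-87, 42), (-83, 41), (-79, 155), (-75, 155), (-71, 156), (-67, 156), (-63, 156), (-59, 157), (-55, 157), (-51, 156), (-47, 49), (-43, 42), (-39, 41), (-35, 41), (-31, 40), (-27, 41), (-23, 41), (-19, 37), (-15, 38), (-11, 40), (-7, 37), (-3, 40)]
```

View pics/s21c.png

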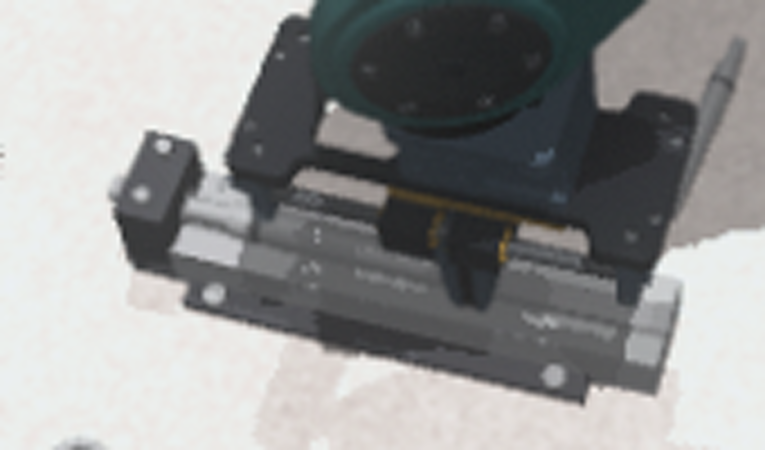

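The crop shows the journal close to the stop at about (190,205), with the closed fingertips behind the tail at about (470,290). I'll continue to contact.

Call:
{"op": "arm_command", "data": {
  "plan": [
    {"gripper": 0.0, "offset": [0, 0.001, 0], "dr": [0, 0, 0]},
    {"gripper": 0.0, "offset": [0, 0.002, 0], "dr": [0, 0, 0]},
    {"gripper": 0.0, "offset": [0, 0.003, 0], "dr": [0, 0, 0]},
    {"gripper": 0.0, "offset": [0, 0.003, 0], "dr": [0, 0, 0]}
  ]
}}

```text
time: 23.95
eef_pos: [489.0, 346.0, 34.2]
tcp_rot: [-2.033, -2.392, 0.006]
wrist_force: [-15.0, 0.5, 9.9]
gripper_width: 0.003
grip_force: 7.7
```

Contact: the force rose to 15 N. I'll back off and check.

Call:
{"op": "arm_command", "data": {
  "plan": [
    {"gripper": 0.0, "offset": [0, -0.003, 0], "dr": [0, 0, 0]},
    {"gripper": 0.0, "offset": [0, -0.015, 0], "dr": [0, 0, 0]},
    {"gripper": 0.0, "offset": [0, -0.03, -0.01], "dr": [0, 0, 0]},
    {"gripper": 0.0, "offset": [-0.02, -0.03, -0.06], "dr": [0, 0, 0]},
    {"gripper": 0.0, "offset": [-0.06, -0.03, -0.11], "dr": [0, 0, 0]},
    {"gripper": 0.0, "offset": [-0.11, -0.03, -0.13], "dr": [0, 0, 0]},
    {"gripper": 0.0, "offset": [-0.16, -0.03, -0.15], "dr": [0, 0, 0]},
    {"gripper": 0.0, "offset": [-0.2, -0.03, -0.15], "dr": [0, 0, 0]},
    {"gripper": 0.0, "offset": [-0.2, -0.03, -0.15], "dr": [0, 0, 0]}
  ]
}}

```text
time: 24.85
eef_pos: [493.9, 141.1, 185.8]
tcp_rot: [2.036, 2.39, 0.003]
wrist_force: [0.4, 0.9, 0.7]
gripper_width: 0.009
grip_force: 0.0
```

```bash
python3 look.py 22 side;python3 sh.py pics/side22.npz; python3 tilt.py pics/side22.npz 0;python3 - <<'E'
import cv2,numpy as np
p=cv2.imread('pics/side22.png');a=cv2.imread('pics/side17.png')
cv2.imwrite('pics/s22c.png',cv2.resize(p[140:370,100:350],None,fx=2.6,fy=2.6,interpolation=2))
E
```

```text
t24.85 rest [-109.4  175.5  185.8] W [493.9 141.1 185.8] F [0.4 0.9 0.7] q [ 0.23  0.12  2.12 -0.    0.89  0.07] w 0.8 g 0.0
[(-215, 29), (-211, 30), (-207, 30), (-203, 29), (-199, 30), (-195, 30), (-191, 29), (-187, 29), (-183, 30), (-179, 29), (-175, 29), (-171, 29), (-167, 29), (-163, 30), (-159, 30), (-155, 30), (-151, 31), (-147, 30), (-143, 30), (-139, 29), (-135, 29), (-131, 31), (-127, 40), (-123, 42), (-119, 42), (-115, 43), (-111, 42), (-107, 42), (-103, 42), (-99, 44), (-95, 43), (-91, 42), (-87, 42), (-83, 42), (-79, 42), (-75, 42), (-71, 42), (-67, 42), (-63, 42), (-59, 41), (-55, 42), (-51, 43), (-47, 42), (-43, 41), (-39, 42), (-35, 41), (-31, 42), (-27, 43), (-23, 41), (-19, 38), (-15, 37), (-11, 40), (-7, 38), (-3, 0)]
L 569 u [  7.  60. 107.] v [ 0.4  3.8  5.7  8.8 14.8] b [27. 74.]
R 147 u [ 14.  90. 108.] v [ 0.1  3.6  5.   6.8 13.9] b [-75. -25.]
521 theta -0.36194977579824683 twist 0.4314643473504445 v0 5.16341939475929
```

View pics/s22c.png

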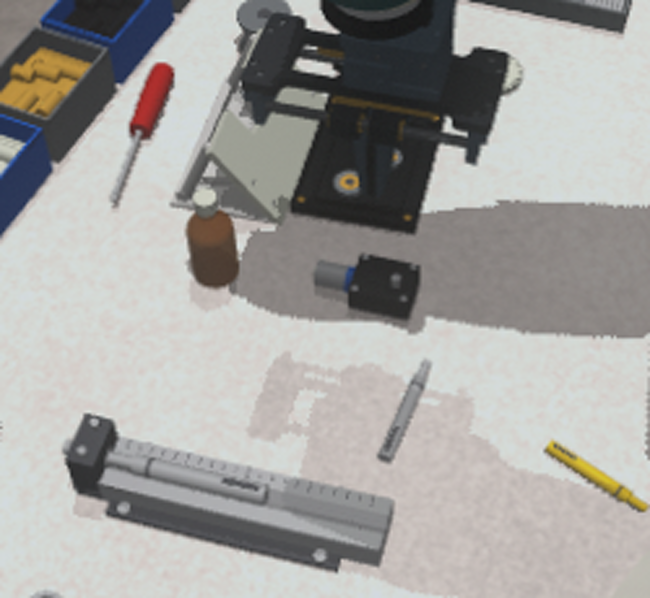

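The crop shows the journal against the stop at (110,460) and the cover flat by the foot at (300,205). The bystanders in view stand where they were, and the arm is clear of everything, so I'll hand in.

```bash
python3 -c "
from cell import ctrl
print(ctrl.hand_in())"
```

```text
the job is handed in; nothing more can be done
None
```

I handed the job in at about 25 s: the cover lies inside up, square to the rest's foot and within about 3 mm of it, the shaft's journal is against the stop, and the other things appear not to have moved.

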